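# Burnish a plate seam and weight it down with a crosswise pile of bars

### The arm

A 7-joint arm with a two-finger parallel gripper is mounted at the origin on the work surface. World frame = base frame: x ahead of the robot, y to its left, z up, the work surface at z = 0. Lengths are in m, angles in degrees, forces in N, time in s.
With the tool pointing down it reaches from about 0.425 to 0.875 m from the base axis. Payload 4.7 kg.
Tool frame: the origin (TCP) lies at the centre of the arm's flange, where the gripper is bolted on; the fingertips stand 182 mm ahead of it and the grasp point (between the pads) lies 164 mm ahead of it (env.grip_depth is the distance from the TCP to the grasp point, in m); z points along the fingers, y is the line along which they close (so a half turn about z gives the same grasp; the last joint's range is limited). The gripper opens to 87 mm and grips with 3 to 60 N. Pads are 19 mm wide; open, the fingers measure 117 mm over their backs; the gripper's body (75 mm by 190 mm) begins 51 mm behind the grasp point.
Start: joints at [77.24, 18.392, -4.016, 83.108, 1.295, 78.541, -3.26], TCP at [0.152, -0.632, 0.405] pointing down, gripper open.
Joint ranges: [-163.93, 163.93], [-17.29, 119.83], [-79.2, 71.16], [3.27, 140.29], [-89.18, 269.18], [5.43, 117.66], [-154.24, 154.24]. Speed limits (degrees/s): [147.25, 147.25, 180, 180, 180, 180, 180].

### API

Orientations are given as [roll, pitch, yaw] about the fixed x, y, z axes, in that order (R = Rz(yaw) Ry(pitch) Rx(roll)).
In Python, from cell import env gives the robot as it stands. The module is installed in compiled form; this text tells all that it offers.
- The arm moves only by the tool send_rows, never from a script. Its arguments are lists of equal length, an entry for each row: "xyz": the shift along the tool's x, y, z in m, a list of three; "rotation": the turn, a rotation vector about the tool's x, y, z in rad, a list of three; "jaw": the opening, from 0 (shut) to 1 (fully open). A call has 1 to 20 rows; each row shifts and turns the commanded pose from where the row before left it, along the tool's axes as they then stand; what a row does not reach is not made up. A row lasts 1/10 s, in which the tool goes at most 50 mm and 8.59 degrees, less where a joint would pass 70% of its speed; a pose out of reach is approached as far as the arm can. A call is refused whole if a number of a shift passes 0.05 or a number of a turn 0.15, either way. A call with a gripper value outside its range is refused whole. The fingers move at their own pace and stop on an object; "newtons" is the grip in N (left out, the last holds). Time passes only in rows, so rows that do not move let the fingers close. It gives the time, the measured TCP pose, the force, the opening and the grip force at its end, in the units of the state.
- env.get_obs(): the state, without advancing time (a new reading comes with each control period).
- env.read_camera(name): name is "scene" or "side" or "wrist"; returns a dict with "image" (480x640x3 uint8, blue, green, red), "fx", "fy", "cx", "cy" (pixels), "R" (3x3) and "t" (3): a world point X has camera coordinates R X + t. Camera axes: x right, y down, z forward; pixel columns grow to the right and rows downward; lengths in m; the calibration is good to about 2 mm. A picture is of the moment at which its call begins. There is no depth.
- env.sign_off(): hands the job in; it is judged then, once.
The state is a dict: "time_s": time; "qpos": joint angles; "joint_velocities": joint speeds; "effort": joint torques, N m; "tool_pos": TCP position; "tool_rot": TCP orientation; "force": force on the tool from outside, world axes, zero at the start; "wrist_torque": the same for the moment, N m; "grip_width": finger opening in m; "grasp_force": force on a finger pad.
Only numpy, scipy, OpenCV 4.12 (cv2) and the standard library are available. Lean on these libraries where they do the work, as an engineer would, in place of code of your own. Each camera call takes 0.05 s, during which the arm holds its last target. There are 200 camera calls.

### The job

Rub down the seam of the two brass plates: take the burnishing stylus from its stand and, pressing lightly, guide the nib slowly (2 to 3 cm a second) along the whole marked seam, from the end by the rivet to the far end, then hang the stylus upright back in its stand. Then weight the plates: pile all the steel bars there are on them, two to a layer, in layers that alternate crosswise, the first two bars lying across the seam, the bars of a layer about 84 mm apart centre to centre and the pile centred on the plates; an odd last bar takes either place of its layer. Leave the hammer, the jar and the wooden block alone.

Things in the scene. Friction and masses are not known exactly. Their poses are not given: they have to be found in the camera images.
- plates: workpiece, fixed: two brass plates side by side, let flush into a wooden board (220 x 220 mm) on a turntable; brass 160 x 160 mm over both, flat top 50 mm above the bench. Origin: on the bench under its centre, z up. The seam is a flush dark line 3 mm wide along x with a dogleg in the middle (no groove); a flush steel rivet head 16 mm across, 18 mm beside the seam, marks its start end (-x)
- pile (a point): centre of the brass's top, axes as the plates'. Places of the weight bars' centres from here: first layer, bars along y (across the seam) at x = -42 and +42 mm, y = 0; second layer, bars along x at y = -42 and +42 mm, x = 0; third layer as the first. Bar centres are 8, 24 and 40 mm above this point
- stand: fixed steel stylus stand: base 90 x 80 mm and a fork 100 mm high; its two level tines, along this frame's x, leave a slot 22 mm wide, open above, below and to -x; a post closes the slot 29 mm to +x of the base's centre. Nothing stands above the tines. Origin: on the bench under the base's centre, z up
- seat (a point): point at the top of the fork, 100 mm above the bench, where the centre of the underside of the stylus's collar sits when the stylus hangs in the stand
- stylus: loose burnishing stylus, 160 g, upright in the fork. Origin: centre of the underside of its brass collar (38 mm across, 6 mm thick), z up along it. Above: square wooden grip 26 x 26 mm (faces square to x and y), 6 to 56 mm above the origin; below: steel sleeve 14 mm across, 50 mm long, then the nib. Hold it upright by the grip from above, fingertips just clear of the collar
- nib: sprung steel nib of the stylus, 8 mm across, its round end 80 mm below the stylus's origin when free; it gives up to 10 mm upward against a spring (0.5 N to start, then 0.25 N per mm); 4 to 6 mm of give is right. Frame as the stylus's, but moving with the nib
- nib_point (a point): lowest point of the nib's round end
- seam0 (a point): point on the seam, on the brass's top: the start end (20 mm in from the edge of the brass), beside the rivet (the seam points are numbered in order from the start end; the seam is straight between neighbouring points)
- seam1 (a point): point on the seam, on the brass's top: the middle of the first straight (the seam points are numbered in order from the start end; the seam is straight between neighbouring points)
- seam2 (a point): point on the seam, on the brass's top: the first bend (the seam points are numbered in order from the start end; the seam is straight between neighbouring points)
- seam3 (a point): point on the seam, on the brass's top: the middle of the slanting part (the seam points are numbered in order from the start end; the seam is straight between neighbouring points)
- seam4 (a point): point on the seam, on the brass's top: the second bend (the seam points are numbered in order from the start end; the seam is straight between neighbouring points)
- seam5 (a point): point on the seam, on the brass's top: the middle of the last straight (the seam points are numbered in order from the start end; the seam is straight between neighbouring points)
- seam6 (a point): point on the seam, on the brass's top: the far end (20 mm in from the edge of the brass) (the seam points are numbered in order from the start end; the seam is straight between neighbouring points)
- mat: thin black rubber mat, 310 x 290 x 3 mm, fixed to the bench, where the weight bars lie at first. Origin: centre of its underside
- bar1: loose steel weight bar, 130 x 22 x 16 mm, about 360 g, lying flat; four or five are there, all alike. Origin: its centre; x along its 130 mm length, y along its width, z up through its 16 mm thickness
- bar2: loose steel weight bar, 130 x 22 x 16 mm, about 360 g, lying flat; four or five are there, all alike. Origin: its centre; x along its 130 mm length, y along its width, z up through its 16 mm thickness
- bar3: loose steel weight bar, 130 x 22 x 16 mm, about 360 g, lying flat; four or five are there, all alike. Origin: its centre; x along its 130 mm length, y along its width, z up through its 16 mm thickness
- bar4: loose steel weight bar, 130 x 22 x 16 mm, about 360 g, lying flat; four or five are there, all alike. Origin: its centre; x along its 130 mm length, y along its width, z up through its 16 mm thickness
- bar5: loose steel weight bar, 130 x 22 x 16 mm, about 360 g, lying flat; four or five are there, all alike. Origin: its centre; x along its 130 mm length, y along its width, z up through its 16 mm thickness
- hammer: chasing hammer, 240 mm, lying beyond the work: leave alone
- jar: closed jar, 60 mm across, 85 mm high: leave alone
- dapping: wooden dapping block, 70 x 70 x 50 mm: leave alone
Things that resemble listed ones, but are neither listed nor needed, are in the scene too. Leave any turquoise look-alike of the bar3 alone.

How it is judged (in metres and radians):
On the way, in this order (a step that is already met when the one before it is completed fails the run):
1. the nib, pressed lightly on the plates and moving slowly (under 50 mm/s), is within 6 mm of the start end (20 mm in from the edge of the brass), beside the rivet of the seam, for 0.1 s (horizontal distance between nib_point and seam0 below 0.006 m and contact force between nib and plates between 0.3 and 12 N and linear speed of stylus below 0.05 m/s), for 0.1 s.
2. the nib, pressed lightly on the plates and moving slowly (under 50 mm/s), is within 6 mm of the middle of the first straight of the seam, for 0.1 s (horizontal distance between nib_point and seam1 below 0.006 m and contact force between nib and plates between 0.3 and 12 N and linear speed of stylus below 0.05 m/s), for 0.1 s.
3. the nib, pressed lightly on the plates and moving slowly (under 50 mm/s), is within 6 mm of the first bend of the seam, for 0.1 s (horizontal distance between nib_point and seam2 below 0.006 m and contact force between nib and plates between 0.3 and 12 N and linear speed of stylus below 0.05 m/s), for 0.1 s.
4. the nib, pressed lightly on the plates and moving slowly (under 50 mm/s), is within 6 mm of the middle of the slanting part of the seam, for 0.1 s (horizontal distance between nib_point and seam3 below 0.006 m and contact force between nib and plates between 0.3 and 12 N and linear speed of stylus below 0.05 m/s), for 0.1 s.
5. the nib, pressed lightly on the plates and moving slowly (under 50 mm/s), is within 6 mm of the second bend of the seam, for 0.1 s (horizontal distance between nib_point and seam4 below 0.006 m and contact force between nib and plates between 0.3 and 12 N and linear speed of stylus below 0.05 m/s), for 0.1 s.
6. the nib, pressed lightly on the plates and moving slowly (under 50 mm/s), is within 6 mm of the middle of the last straight of the seam, for 0.1 s (horizontal distance between nib_point and seam5 below 0.006 m and contact force between nib and plates between 0.3 and 12 N and linear speed of stylus below 0.05 m/s), for 0.1 s.
7. the nib, pressed lightly on the plates and moving slowly (under 50 mm/s), is within 6 mm of the far end (20 mm in from the edge of the brass) of the seam, for 0.1 s (horizontal distance between nib_point and seam6 below 0.006 m and contact force between nib and plates between 0.3 and 12 N and linear speed of stylus below 0.05 m/s), for 0.1 s.
At the end, for the whole second after the job is handed in: Stylus hanging released in its stand, upright (7 degrees, 18 mm from the seat); every bar at rest in its layer (height within 4 mm), square to the plates within 0.17 rad, centred within 20 mm lengthwise and 27 to 57 mm to either side, layers alternating, the first across the seam (distance between stylus and seat below 0.018 m and angle between stylus's own z axis and vertical below 0.12 rad and contact force between stylus and the fingers below 0.05 N and linear speed of each of stylus, bar1, bar2, bar3, bar4, bar5 below 0.02 m/s and ((height (world z) of bar1 between 0.054 and 0.062 m and x of bar1 in the frame of plates between 0.027 and 0.057 m and y of bar1 in the frame of plates between -0.02 and 0.02 m and angle between the x axis of bar1 and the y axis of plates, either way round below 0.17 rad) or (height (world z) of bar1 between 0.054 and 0.062 m and x of bar1 in the frame of plates between -0.057 and -0.027 m and y of bar1 in the frame of plates between -0.02 and 0.02 m and angle between the x axis of bar1 and the y axis of plates, either way round below 0.17 rad) or (height (world z) of bar1 between 0.07 and 0.078 m and y of bar1 in the frame of plates between 0.027 and 0.057 m and x of bar1 in the frame of plates between -0.02 and 0.02 m and angle between the x axis of bar1 and the x axis of plates, either way round below 0.17 rad) or (height (world z) of bar1 between 0.07 and 0.078 m and y of bar1 in the frame of plates between -0.057 and -0.027 m and x of bar1 in the frame of plates between -0.02 and 0.02 m and angle between the x axis of bar1 and the x axis of plates, either way round below 0.17 rad) or (height (world z) of bar1 between 0.086 and 0.094 m and x of bar1 in the frame of plates between 0.027 and 0.057 m and y of bar1 in the frame of plates between -0.02 and 0.02 m and angle between the x axis of bar1 and the y axis of plates, either way round below 0.17 rad) or (height (world z) of bar1 between 0.086 and 0.094 m and x of bar1 in the frame of plates between -0.057 and -0.027 m and y of bar1 in the frame of plates between -0.02 and 0.02 m and angle between the x axis of bar1 and the y axis of plates, either way round below 0.17 rad)) and ((height (world z) of bar2 between 0.054 and 0.062 m and x of bar2 in the frame of plates between 0.027 and 0.057 m and y of bar2 in the frame of plates between -0.02 and 0.02 m and angle between the x axis of bar2 and the y axis of plates, either way round below 0.17 rad) or (height (world z) of bar2 between 0.054 and 0.062 m and x of bar2 in the frame of plates between -0.057 and -0.027 m and y of bar2 in the frame of plates between -0.02 and 0.02 m and angle between the x axis of bar2 and the y axis of plates, either way round below 0.17 rad) or (height (world z) of bar2 between 0.07 and 0.078 m and y of bar2 in the frame of plates between 0.027 and 0.057 m and x of bar2 in the frame of plates between -0.02 and 0.02 m and angle between the x axis of bar2 and the x axis of plates, either way round below 0.17 rad) or (height (world z) of bar2 between 0.07 and 0.078 m and y of bar2 in the frame of plates between -0.057 and -0.027 m and x of bar2 in the frame of plates between -0.02 and 0.02 m and angle between the x axis of bar2 and the x axis of plates, either way round below 0.17 rad) or (height (world z) of bar2 between 0.086 and 0.094 m and x of bar2 in the frame of plates between 0.027 and 0.057 m and y of bar2 in the frame of plates between -0.02 and 0.02 m and angle between the x axis of bar2 and the y axis of plates, either way round below 0.17 rad) or (height (world z) of bar2 between 0.086 and 0.094 m and x of bar2 in the frame of plates between -0.057 and -0.027 m and y of bar2 in the frame of plates between -0.02 and 0.02 m and angle between the x axis of bar2 and the y axis of plates, either way round below 0.17 rad)) and ((height (world z) of bar3 between 0.054 and 0.062 m and x of bar3 in the frame of plates between 0.027 and 0.057 m and y of bar3 in the frame of plates between -0.02 and 0.02 m and angle between the x axis of bar3 and the y axis of plates, either way round below 0.17 rad) or (height (world z) of bar3 between 0.054 and 0.062 m and x of bar3 in the frame of plates between -0.057 and -0.027 m and y of bar3 in the frame of plates between -0.02 and 0.02 m and angle between the x axis of bar3 and the y axis of plates, either way round below 0.17 rad) or (height (world z) of bar3 between 0.07 and 0.078 m and y of bar3 in the frame of plates between 0.027 and 0.057 m and x of bar3 in the frame of plates between -0.02 and 0.02 m and angle between the x axis of bar3 and the x axis of plates, either way round below 0.17 rad) or (height (world z) of bar3 between 0.07 and 0.078 m and y of bar3 in the frame of plates between -0.057 and -0.027 m and x of bar3 in the frame of plates between -0.02 and 0.02 m and angle between the x axis of bar3 and the x axis of plates, either way round below 0.17 rad) or (height (world z) of bar3 between 0.086 and 0.094 m and x of bar3 in the frame of plates between 0.027 and 0.057 m and y of bar3 in the frame of plates between -0.02 and 0.02 m and angle between the x axis of bar3 and the y axis of plates, either way round below 0.17 rad) or (height (world z) of bar3 between 0.086 and 0.094 m and x of bar3 in the frame of plates between -0.057 and -0.027 m and y of bar3 in the frame of plates between -0.02 and 0.02 m and angle between the x axis of bar3 and the y axis of plates, either way round below 0.17 rad)) and ((height (world z) of bar4 between 0.054 and 0.062 m and x of bar4 in the frame of plates between 0.027 and 0.057 m and y of bar4 in the frame of plates between -0.02 and 0.02 m and angle between the x axis of bar4 and the y axis of plates, either way round below 0.17 rad) or (height (world z) of bar4 between 0.054 and 0.062 m and x of bar4 in the frame of plates between -0.057 and -0.027 m and y of bar4 in the frame of plates between -0.02 and 0.02 m and angle between the x axis of bar4 and the y axis of plates, either way round below 0.17 rad) or (height (world z) of bar4 between 0.07 and 0.078 m and y of bar4 in the frame of plates between 0.027 and 0.057 m and x of bar4 in the frame of plates between -0.02 and 0.02 m and angle between the x axis of bar4 and the x axis of plates, either way round below 0.17 rad) or (height (world z) of bar4 between 0.07 and 0.078 m and y of bar4 in the frame of plates between -0.057 and -0.027 m and x of bar4 in the frame of plates between -0.02 and 0.02 m and angle between the x axis of bar4 and the x axis of plates, either way round below 0.17 rad) or (height (world z) of bar4 between 0.086 and 0.094 m and x of bar4 in the frame of plates between 0.027 and 0.057 m and y of bar4 in the frame of plates between -0.02 and 0.02 m and angle between the x axis of bar4 and the y axis of plates, either way round below 0.17 rad) or (height (world z) of bar4 between 0.086 and 0.094 m and x of bar4 in the frame of plates between -0.057 and -0.027 m and y of bar4 in the frame of plates between -0.02 and 0.02 m and angle between the x axis of bar4 and the y axis of plates, either way round below 0.17 rad)) and ((height (world z) of bar5 between 0.054 and 0.062 m and x of bar5 in the frame of plates between 0.027 and 0.057 m and y of bar5 in the frame of plates between -0.02 and 0.02 m and angle between the x axis of bar5 and the y axis of plates, either way round below 0.17 rad) or (height (world z) of bar5 between 0.054 and 0.062 m and x of bar5 in the frame of plates between -0.057 and -0.027 m and y of bar5 in the frame of plates between -0.02 and 0.02 m and angle between the x axis of bar5 and the y axis of plates, either way round below 0.17 rad) or (height (world z) of bar5 between 0.07 and 0.078 m and y of bar5 in the frame of plates between 0.027 and 0.057 m and x of bar5 in the frame of plates between -0.02 and 0.02 m and angle between the x axis of bar5 and the x axis of plates, either way round below 0.17 rad) or (height (world z) of bar5 between 0.07 and 0.078 m and y of bar5 in the frame of plates between -0.057 and -0.027 m and x of bar5 in the frame of plates between -0.02 and 0.02 m and angle between the x axis of bar5 and the x axis of plates, either way round below 0.17 rad) or (height (world z) of bar5 between 0.086 and 0.094 m and x of bar5 in the frame of plates between 0.027 and 0.057 m and y of bar5 in the frame of plates between -0.02 and 0.02 m and angle between the x axis of bar5 and the y axis of plates, either way round below 0.17 rad) or (height (world z) of bar5 between 0.086 and 0.094 m and x of bar5 in the frame of plates between -0.057 and -0.027 m and y of bar5 in the frame of plates between -0.02 and 0.02 m and angle between the x axis of bar5 and the y axis of plates, either way round below 0.17 rad))); the robot touches nothing.
It fails at once if the hammer is moved more than 25 mm (distance of hammer from where it was at the start of the episode above 0.025 m).
It fails at once if the jar is moved more than 25 mm (distance of jar from where it was at the start of the episode above 0.025 m).
It fails at once if the wooden block is moved more than 25 mm (distance of dapping from where it was at the start of the episode above 0.025 m).
Of bar1, bar2, bar3, bar4, bar5 only 4 to 5 are there at a start; the rules pass over those that are not, and their reading is None.
At some moment in a run one of bar1, bar2, bar3, bar4, bar5 may be knocked a few centimetres aside while the robot is not near it.
It also fails if it takes over 210 s, if anything falls off the work surface, if the arm or the gripper's body presses on something with over 40 N, if the wrist force passes 120 N, or if a joint passes its speed limit or range.

## Working session

There is one attempt and no reset: what is moved stays moved. The work goes in short steps, Python scripts to look and compute and a tool call to move; the robot and the scene stay as the last step left them, time stands still between calls to the robot, and variables do not carry over. Pictures are saved under pics/ and viewed, at most 14 in all, crops included, and the job is handed in when it is done.

Besides the shell and the picture viewer there is one more tool, called after ">>>" as a command line: name --argument value ..., lists and objects as JSON in quotes. send_rows: Moves the arm, as the interface text tells. Its arguments: {"type":"object","properties":{"xyz":{"type":"array"},"rotation":{"type":"array"},"jaw":{"type":"array"},"newtons":{"type":"number"}},"required":["xyz","rotation","jaw"]}

```bash
mkdir -p pics; cat > h.py <<'E'
import numpy as np, cv2
from scipy.spatial.transform import Rotation as Ro
from cell import env
def cam(n,save=None):
    c=env.read_camera(n); c={k:(np.array(v) if k in('R','t','image') else v) for k,v in c.items()}
    if save:
        cv2.imwrite(f'pics/{save}.png',c['image']); np.savez(f'pics/{save}.npz',**c)
    return c
def load(s): return dict(np.load(f'pics/{s}.npz'))
def ray(c,u,v):
    d=np.array([(u-c['cx'])/c['fx'],(v-c['cy'])/c['fy'],1.]); R=c['R']
    return -R.T@c['t'], R.T@d
def onz(c,u,v,z):
    o,d=ray(c,u,v); return o+d*(z-o[2])/d[2]
def tri(*cuv):
    A=np.zeros((3,3));b=np.zeros(3)
    for c,u,v in cuv:
        o,d=ray(c,u,v); d=d/np.linalg.norm(d); P=np.eye(3)-np.outer(d,d); A+=P;b+=P@o
    x=np.linalg.solve(A,b)
    res=[np.linalg.norm((np.eye(3)-np.outer(d/np.linalg.norm(d),d/np.linalg.norm(d)))@(x-o)) for o,d in [ray(*k) for k in cuv]]
    return x,max(res)
def proj(c,X):
    p=c['R']@np.array(X)+c['t']; return np.array([c['fx']*p[0]/p[2]+c['cx'],c['fy']*p[1]/p[2]+c['cy']])
def state():
    o=env.get_obs(); return o
E
python3 - <<'E'
from h import *
np.set_printoptions(precision=4,suppress=True)
for n in('scene','side','wrist'):
    c=cam(n,n+'0'); print(n,c['fx'],c['fy'],c['cx'],c['cy'],-c['R'].T@c['t'],c['R'].tolist())
o=env.get_obs(); print(o)
E
```

```text
scene 578.857473372172 578.857473372172 324.0333756478355 236.53911118743702 [ 1.0203 -0.6291  1.2094] [[0.8201515663758163, 0.572000090754863, -0.012934618190062235], [0.46573558247394375, -0.6805761560268102, -0.5656027431558542], [-0.33232781314381515, 0.45785586380890597, -0.8245763958462851]]
side 518.8105771940649 518.8105771940649 324.33127812334305 241.5910372850115 [0.4938 1.0388 0.8245] [[-0.9958730829227389, -0.09040830811997615, 0.007946101738768968], [-0.05766414685606782, 0.5627080426780262, -0.8246420465103791], [0.07008315687325498, -0.8216970223436056, -0.5655991112036252]]
wrist 368.6298585452205 368.6298585452205 321.1237382041211 239.36840831462158 [ 0.2326 -0.6129  0.3832] [[0.23517094853624435, -0.971952866810484, -0.0014998878116396189], [-0.9273781686772105, -0.2248472212460313, 0.299020834322367], [-0.2909714027623148, -0.06893005002771052, -0.9542454039594379]]
{'time_s': 0.15, 'qpos': array([77.2416, 18.4293, -4.0164, 83.1579,  1.294 , 78.5417, -3.2578]), 'joint_velocities': array([ 0.0062, -0.152 , -0.0648, -0.1319, -0.0465,  0.0273,  0.0054]), 'effort': array([  0.    , -49.1791,  -0.4046, -31.2879,  -0.064 ,   0.0404,
         0.0001]), 'tool_pos': array([ 0.1524, -0.6317,  0.4039]), 'tool_rot': array([-179.9163,    0.0038,   13.5706]), 'force': array([-0.3792, -0.4723,  0.4243]), 'wrist_torque': array([-0.0259,  0.003 ,  0.0176]), 'grasp_force': 0.0, 'grip_width': 0.08667726452471163}
```

View pics/scene0.png

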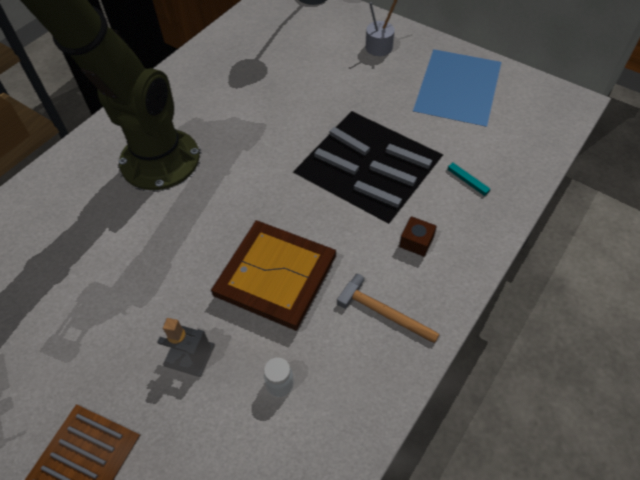

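View pics/side0.png

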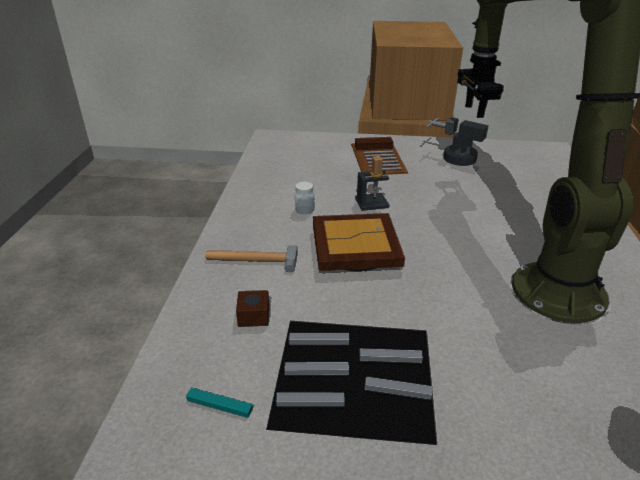

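```bash
cat >> h.py <<'E'
def quad(m):
    cs,_=cv2.findContours(m.astype(np.uint8),cv2.RETR_EXTERNAL,cv2.CHAIN_APPROX_NONE)
    k=max(cs,key=cv2.contourArea); h=cv2.convexHull(k)
    for e in np.arange(.02,.12,.005):
        q=cv2.approxPolyDP(h,e*cv2.arcLength(h,True),True)
        if len(q)<=4: break
    return q[:,0,:].astype(float),k
E
python3 - <<'E'
from h import *
np.set_printoptions(precision=4,suppress=True)
S,D=load('scene0'),load('side0')
pts={}
for n,c in(('S',S),('D',D)):
    hsv=cv2.cvtColor(c['image'],cv2.COLOR_BGR2HSV); H,s,v=[hsv[...,i].astype(int) for i in range(3)]
    br=(H>14)&(H<30)&(s>150)&(v>110)
    br[:200]=0 
    if n=='S': br[290+20:]=0; br[:, 340:]=0
    else: br[:,:310]=0
    br=cv2.morphologyEx(br.astype(np.uint8),cv2.MORPH_CLOSE,np.ones((7,7)))
    q,k=quad(br); print(n,'brass',q.tolist(),cv2.contourArea(k))
    w=[onz(c,*p,.05) for p in q]; print(np.array(w),[np.linalg.norm(w[i]-w[i-1]) for i in range(len(w))])
    print('centre',np.mean(w,0))
    # bars
    b=(s<70)&(v>85)
    mask=np.zeros(b.shape,np.uint8)
    poly=np.array([[352,114],[440,155],[388,217],[297,171]] if n=='S' else [[290,323],[428,331],[435,436],[272,430]])
    cv2.fillConvexPoly(mask,poly,1); m=(b&(mask>0)).astype(np.uint8)
    N,L,st,ce=cv2.connectedComponentsWithStats(m)
    for i in range(1,N):
        if st[i,4]>100:
            r=cv2.minAreaRect(np.argwhere(L==i)[:,::-1].astype(np.float32))
            print('bar',st[i,4],ce[i],onz(c,*ce[i],.019))
    # stylus grip
    g=(H>5)&(H<20)&(s>100)&(v>90)
    N,L,st,ce=cv2.connectedComponentsWithStats(g.astype(np.uint8))
    for i in range(1,N):
        if st[i,4]>60: print('org',st[i],ce[i])
E
```

```text
S brass [[260.0, 233.0], [318.0, 254.0], [289.0, 308.0], [229.0, 284.0]] 3816.5
[[ 0.4179 -0.0651  0.05  ]
 [ 0.57   -0.0348  0.05  ]
 [ 0.5993 -0.189   0.05  ]
 [ 0.4481 -0.2179  0.05  ]] [np.float64(0.15575474733556902), np.float64(0.1551140221392403), np.float64(0.15697846443886262), np.float64(0.1539630513055544)]
centre [ 0.5088 -0.1267  0.05  ]
bar 183 [351.0656 140.1038] [0.4151 0.3447 0.019 ]
bar 238 [409.3319 154.2563] [0.5773 0.3903 0.019 ]
bar 230 [336.4043 159.4652] [0.4219 0.2614 0.019 ]
bar 255 [393.2471 171.3176] [0.5726 0.3123 0.019 ]
bar 278 [378.036  192.2266] [0.5769 0.2279 0.019 ]
org [ 228  233   92   76 3976] [274.3456 270.1403]
org [353 290  86  50 779] [395.9204 315.2323]
org [164 318  14  12 122] [170.2623 323.9918]
org [ 93 414  17  10  77] [100.2987 418.6753]
D brass [[380.0, 219.0], [390.0, 250.0], [329.0, 253.0], [324.0, 221.0]] 1878.0
[[ 0.4436 -0.2147  0.05  ]
 [ 0.4176 -0.0655  0.05  ]
 [ 0.5733 -0.0363  0.05  ]
 [ 0.5999 -0.1879  0.05  ]] [np.float64(0.1585863911367644), np.float64(0.15152398547122103), np.float64(0.15840356590282403), np.float64(0.15397472261762946)]
centre [ 0.5086 -0.1261  0.05  ]
bar 461 [319.2451 336.4035] [0.5718 0.2315 0.019 ]
bar 514 [391.0409 353.2626] [0.4174 0.2657 0.019 ]
bar 559 [316.4293 366.093 ] [0.5692 0.3159 0.019 ]
bar 623 [399.1573 385.7528] [0.4029 0.3502 0.019 ]
bar 663 [310.3077 397.5053] [0.5727 0.3952 0.019 ]
org [ 359   21  104  116 6271] [413.9707  74.8681]
org [358 152  12  20  61] [364.2131 162.2295]
org [386 153  21  20  88] [398.6705 165.7614]
org [371 156  12  21 152] [377.1842 166.3224]
org [ 324  218   68   36 1969] [355.839  236.1219]
org [628 222  12  18  63] [634.0952 230.3333]
org [206 251  80  10 627] [245.1722 255.2584]
```

```bash
python3 - <<'E'
from h import *
S,D=load('scene0')['image'],load('side0')['image']
a=cv2.resize(S[300:380,140:240],(500,400),interpolation=cv2.INTER_CUBIC)
b=cv2.resize(D[145:215,340:400],(300,350),interpolation=cv2.INTER_CUBIC)
o=np.zeros((400,800,3),np.uint8);o[:,:500]=a;o[:350,500:]=b
cv2.imwrite('pics/crop1.png',o)
E
```

```text
(no output)
```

View pics/crop1.png

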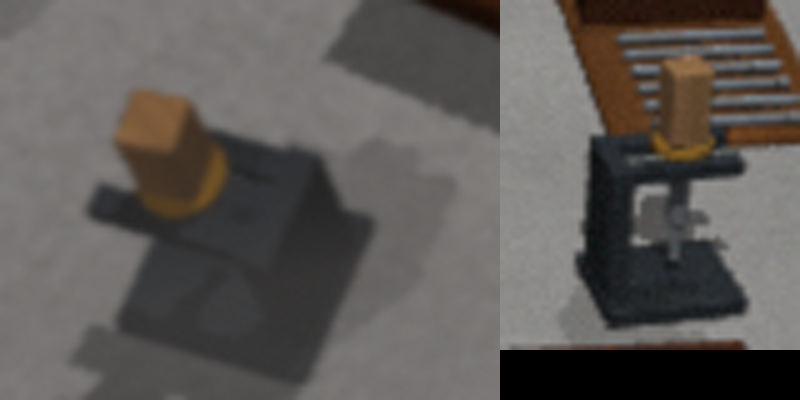

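The fork at scene (173,328) / side (377,160) holds an upright wooden grip with a brass collar. Look-alikes for the stylus are the rack of gravers at scene (85,445) and the hammer handle at (395,315). For the bars, the turquoise one is at (468,178). The stylus is the one in the fork. The five grey bars lie on the mat.

>>> send_rows --xyz '[[0.036,-0.027,0],[0.036,-0.027,0],[0.036,-0.027,0],[0.036,-0.027,0],[0.036,-0.027,0],[0.036,-0.027,0],[0.036,-0.027,0],[0.036,-0.027,0],[0.036,-0.027,0],[0.036,-0.027,0],[0.036,-0.027,0],[0.036,-0.022,0],[0,0,0],[0,0,0],[0,0,0]]' --rotation '[[0,0,0],[0,0,0],[0,0,0],[0,0,0],[0,0,0],[0,0,0],[0,0,0],[0,0,0],[0,0,0],[0,0,0],[0,0,0],[0,0,0],[0,0,0],[0,0,0],[0,0,0]]' --jaw '[1,1,1,1,1,1,1,1,1,1,1,1,1,1,1]'

```text
time_s: 1.65
tool_pos: [0.4969, -0.2216, 0.4044]
tool_rot: [180.0, 0.1, 13.5]
force: [-0.9, -0.2, 0.5]
grip_width: 0.087
grasp_force: 0.0
```

```bash
python3 - <<'E'
from h import *
np.set_printoptions(precision=4,suppress=True)
S,D=load('scene0'),load('side0')
print('griptop',tri((S,171.5,324),(D,377.4,158)))
w=cam('wrist','w1'); print(env.get_obs()['tool_pos'],env.get_obs()['tool_rot'])
E
```

```text
griptop (array([ 0.4609, -0.3913,  0.1532]), np.float64(0.0022188814214480638))
[ 0.4967 -0.2219  0.4045] [179.9868   0.0559  13.4207]
```

View pics/w1.png

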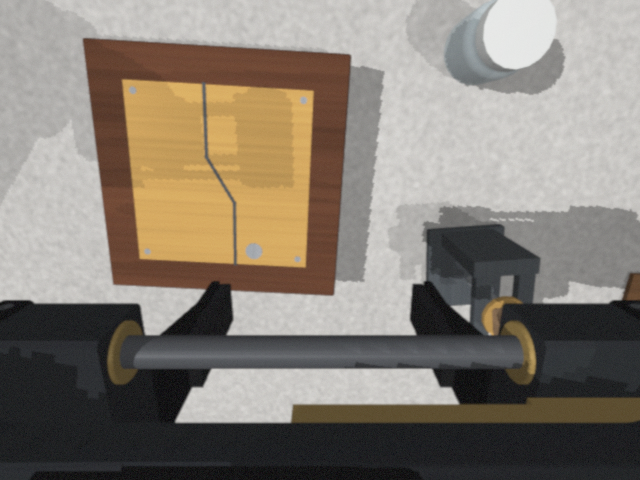

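w1: the brass plates show brass corners (123,80),(313,91),(305,267),(139,260), and the rivet sits at (254,251). The seam runs from (236,263) via the bends at (234,203) and (207,157) to (204,83). The stand is at the lower right (480,260), partly hidden by the gripper.

>>> send_rows --xyz '[[-0.033,0.026,0],[-0.033,0.026,0],[-0.032,0.025,0],[0,0,0],[0,0,0],[0,0,0],[0,0,0]]' --rotation '[[0,0,0],[0,0,0],[0,0,0],[0,0,0],[0,0,0],[0,0,0],[0,0,0]]' --jaw '[1,1,1,1,1,1,1]'

```text
time_s: 2.4
tool_pos: [0.421, -0.3174, 0.4048]
tool_rot: [-180.0, -0.0, 13.7]
force: [-0.2, -0.6, 0.4]
grip_width: 0.0872
grasp_force: 0.0
```

```bash
python3 - <<'E'
from h import *
np.set_printoptions(precision=4,suppress=True)
w=cam('wrist','w2'); print(env.get_obs()['tool_pos'],env.get_obs()['tool_rot'])
Q={}
for n in('w1','w2'):
    c=load(n); im=c['image']; hsv=cv2.cvtColor(im,cv2.COLOR_BGR2HSV); H,s,v=[hsv[...,i].astype(int) for i in range(3)]
    br=((H>14)&(H<30)&(s>90)&(v>130)).astype(np.uint8); br[300:]=0
    N,L,st,ce=cv2.connectedComponentsWithStats(cv2.morphologyEx(br,cv2.MORPH_CLOSE,np.ones((7,7))))
    i=1+np.argmax(st[1:,4]); print(n,st[i]); q,k=quad(L==i); Q[n]=q
    w4=np.array([onz(c,*p,.05) for p in q]); print(q.tolist()); print(w4,w4.mean(0),[np.linalg.norm(w4[j]-w4[j-1]) for j in range(len(q))])
E
```

```text
[ 0.421  -0.3173  0.4048] [179.9984  -0.0117  13.6796]
w1 [  122    79   192   189 32006]
[[122.0, 79.0], [313.0, 91.0], [305.0, 267.0], [139.0, 258.0]]
[[ 0.5727 -0.0332  0.05  ]
 [ 0.6008 -0.1903  0.05  ]
 [ 0.444  -0.2189  0.05  ]
 [ 0.4157 -0.0612  0.05  ]] [ 0.5083 -0.1259  0.05  ] [np.float64(0.15942733629963296), np.float64(0.1596304358233935), np.float64(0.15942246012321218), np.float64(0.16020339311827464)]
w2 [   13     0   208   168 30943]
[[216.0, 0.0], [219.0, 167.0], [39.0, 156.0], [13.0, 0.0]]
[[ 0.5723 -0.1957  0.05  ]
 [ 0.4438 -0.2184  0.05  ]
 [ 0.4155 -0.0617  0.05  ]
 [ 0.5343 -0.04    0.05  ]] [ 0.4915 -0.129   0.05  ] [np.float64(0.16029041985159212), np.float64(0.13045958595060717), np.float64(0.1592014527443896), np.float64(0.12074768629456793)]
```

View pics/w2.png

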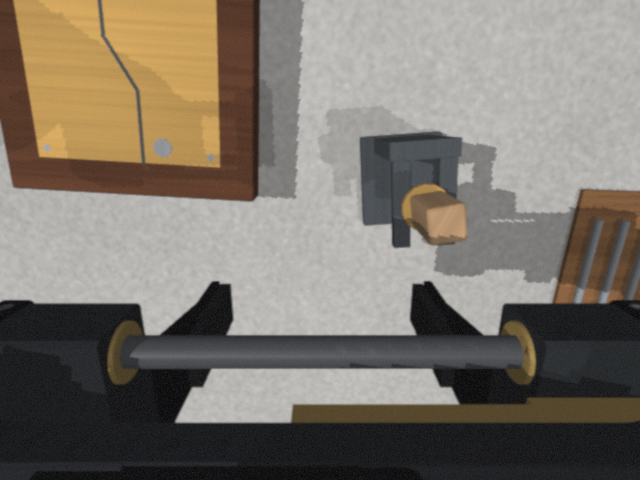

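w2: the stylus is in the fork. The grip's top face is at about (445,215), the collar at (427,203), and the post is behind at (410,145). I'll crop this to get the grip faces.

```bash
python3 - <<'E'
from h import *
c=load('w2'); im=c['image']
cv2.imwrite('pics/crop2.png',cv2.resize(im[125:255,350:480],(598,598),interpolation=cv2.INTER_CUBIC))
E
```

```text
(no output)
```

View pics/crop2.png

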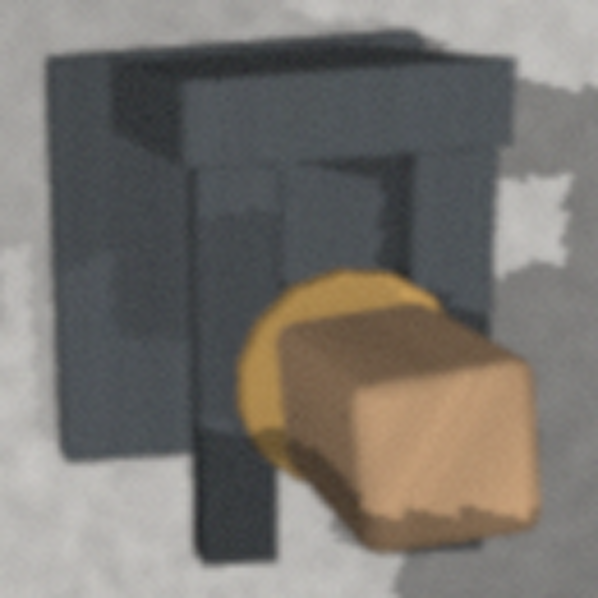

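```bash
python3 - <<'E'
from h import *
np.set_printoptions(precision=4,suppress=True)
c=load('w2')
def P(l,z): return np.array([onz(c,350+u/4.6-.4,125+v/4.6-.4,z) for u,v in l])
def rep(n,a):
    print(n,a.mean(0)[:2])
    for i in range(len(a)):
        d=a[i]-a[i-1]; print('   len %.4f ang %.1f'%(np.hypot(*d[:2]),np.degrees(np.arctan2(d[1],d[0]))))
rep('griptop',P([(357,388),(535,358),(540,525),(378,550)],.156))
rep('gripbot',P([(282,325),(432,308)],.106))
rep('tine left L',P([(192,165),(200,560)],.1))
rep('tine left R',P([(277,165),(277,560)],.1))
rep('tine right L',P([(413,155),(413,280)],.1))
rep('tine right R',P([(494,150),(490,330)],.1))
rep('post',P([(186,163),(513,143),(515,58),(186,85)],.1))
print(P([(277,300),(413,300)],.1))
# collar ellipse left, top pts at z .106
print('collar left',P([(238,372)],.106),'top',P([(345,270)],.106))
# height of plate corners from two views
w1,w2=load('w1'),load('w2')
for a,b in(((305,267),(219,167)),((139,258),(39,156)),((254,251),(163,148))):
    print(tri((w1,*a),(w2,*b)))
E
```

```text
griptop [ 0.4611 -0.3919]
   len 0.0240 ang 25.7
   len 0.0244 ang -66.4
   len 0.0242 ang -158.0
   len 0.0228 ang 113.1
gripbot [ 0.4713 -0.3889]
   len 0.0247 ang 110.3
   len 0.0247 ang -69.7
tine left L [ 0.4554 -0.3671]
   len 0.0688 ang 18.1
   len 0.0688 ang -161.9
tine left R [ 0.4587 -0.3805]
   len 0.0687 ang 17.8
   len 0.0687 ang -162.2
tine right L [ 0.4885 -0.3946]
   len 0.0207 ang 19.2
   len 0.0207 ang -160.8
tine right R [ 0.488  -0.4087]
   len 0.0300 ang 18.7
   len 0.0300 ang -161.3
post [ 0.5023 -0.379 ]
   len 0.0125 ang -163.1
   len 0.0536 ang -72.9
   len 0.0135 ang 18.8
   len 0.0531 ang 108.3
[[ 0.4701 -0.3769  0.1   ]
 [ 0.4755 -0.3991  0.1   ]]
collar left [[ 0.4577 -0.3726  0.106 ]] top [[ 0.4781 -0.3845  0.106 ]]
(array([ 0.4441, -0.2187,  0.0509]), np.float64(0.00022229897130756764))
(array([ 0.4151, -0.0607,  0.0487]), np.float64(6.940083633810598e-05))
(array([ 0.4484, -0.1677,  0.0496]), np.float64(2.2684256172888456e-05))
```

Stand yaw is 18.3° and the slot measures 22.8 mm. The stylus axis is at (0.461,-0.392) and the grip top's height is right. The plate corners triangulate to z≈0.050 with 160 mm sides. Now moving over the stylus.

>>> send_rows --xyz '[[0.0105,0.041,0],[0.0105,0.041,0],[0,0,0],[0,0,0.025],[0,0,0.025],[0,0,0.025],[0,0,0],[0,0,0],[0,0,0],[0,0,0]]' --rotation '[[0,0,0],[0,0,0],[0,0,-0.128],[0,0,0],[0,0,0],[0,0,0],[0,0,0],[0,0,0],[0,0,0],[0,0,0]]' --jaw '[1,1,1,1,1,1,1,1,1,1]' --newtons 15

```text
time_s: 3.45
tool_pos: [0.4606, -0.3932, 0.3316]
tool_rot: [179.8, -0.1, 20.9]
force: [0.2, 0.6, -0.2]
grip_width: 0.0869
grasp_force: 0.0
```

```bash
cat >> h.py <<'E'
def go(x,y,z,yaw,pr=True):
    o=env.get_obs(); p=np.array(o['tool_pos']); r=Ro.from_euler('xyz',o['tool_rot'],degrees=True)
    t=Ro.from_euler('xyz',[180,0,yaw],degrees=True)
    d=r.inv().apply(np.array([x,y,z])-p)
    print('pos',p.round(4),'rot',np.round(o['tool_rot'],2)); print('tool shift',d.round(4),'turn after',(r.inv()*t).as_rotvec().round(4))
E
python3 - <<'E'
from h import *
go(.461,-.392,.292,21)
cam('wrist','w3'); cam('scene','s3'); c=cam('side','d3')
a=load('w3')['image'][200:440,150:550]; S=load('s3')['image'][280:380,110:260]; D=c['image'][60:220,320:440]
o=np.zeros((600,800,3),np.uint8); o[:240,:400]=a; o[240:560,:480]=cv2.resize(S,(480,320)); o[:427,480:800]=cv2.resize(D,(320,427))
cv2.imwrite('pics/crop3.png',o)
E
```

```text
pos [ 0.4606 -0.3932  0.3316] rot [ 1.7985e+02 -7.0000e-02  2.0920e+01]
tool shift [ 0.0008 -0.0011  0.0396] turn after [ 0.0027 -0.0013 -0.0015]
```

View pics/crop3.png

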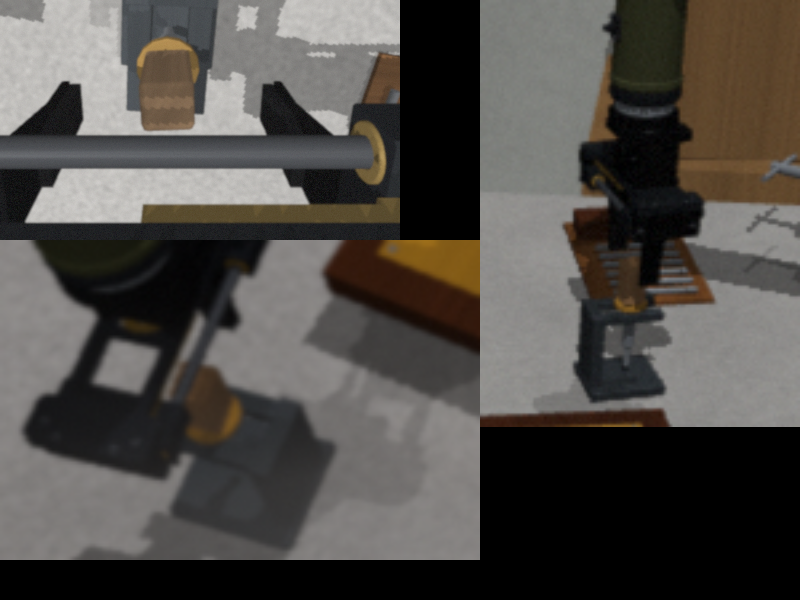

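Crop 3 shows the grip between the open fingers and centred, with the grip near column 317 and the finger midline near 320. Descend and grip.

>>> send_rows --xyz '[[0.001,-0.001,0.01],[0,0,0.01],[0,0,0.01],[0,0,0.01],[0,0,0],[0,0,0],[0,0,0],[0,0,0],[0,0,0],[0,0,0],[0,0,0],[0,0,0]]' --rotation '[[0,0,0],[0,0,0],[0,0,0],[0,0,0],[0,0,0],[0,0,0],[0,0,0],[0,0,0],[0,0,0],[0,0,0],[0,0,0],[0,0,0]]' --jaw '[1,1,1,1,1,1,0,0,0,0,0,0]' --newtons 20

```text
time_s: 4.8
tool_pos: [0.4606, -0.3918, 0.2898]
tool_rot: [180.0, 0.0, 20.9]
force: [-0.2, 1.5, -0.1]
grip_width: 0.0467
grasp_force: 0.0
```

```bash
python3 - <<'E'
from h import *
go(.461,-.392,.292,21); print(env.get_obs()['force'],env.get_obs()['grip_width'],env.get_obs()['grasp_force'])
E
```

```text
pos [ 0.4606 -0.3918  0.2898] rot [179.99   0.    20.9 ]
tool shift [ 0.0003  0.0003 -0.0022] turn after [ 0.0002  0.     -0.0018]
[-0.15374129  1.46207247 -0.09049473] 0.04668234162079 0.0
```

>>> send_rows --xyz '[[0,0,0],[0,0,0],[0,0,0],[0,0,0],[0,0,0],[0,0,0],[0,0,0]]' --rotation '[[0,0,0],[0,0,0],[0,0,0],[0,0,0],[0,0,0],[0,0,0],[0,0,0]]' --jaw '[0,0,0,0,0,0,0]'

```text
time_s: 5.5
tool_pos: [0.4606, -0.3918, 0.2897]
tool_rot: [180.0, 0.0, 20.9]
force: [0.1, -0.2, -0.4]
grip_width: 0.0263
grasp_force: 19.7
```

>>> send_rows --xyz '[[0,0,-0.01],[0,0,-0.02],[0,0,-0.02],[0,0,-0.02],[0,0,-0.02],[0,0,-0.015],[0,0,0],[0,0,0],[0,0,0]]' --rotation '[[0,0,0],[0,0,0],[0,0,0],[0,0,0],[0,0,0],[0,0,0],[0,0,0],[0,0,0],[0,0,0]]' --jaw '[0,0,0,0,0,0,0,0,0]'

```text
time_s: 6.4
tool_pos: [0.4603, -0.3916, 0.3933]
tool_rot: [-179.9, 0.1, 20.9]
force: [-0.2, 0.3, -1.5]
grip_width: 0.0262
grasp_force: 19.7
```

```bash
python3 - <<'E'
from h import *
from scipy.optimize import least_squares
np.set_printoptions(precision=4,suppress=True)
print(env.get_obs()['force'],env.get_obs()['grip_width'],env.get_obs()['grasp_force'])
cam('side','d4');cam('scene','s4')
# seam in plate frame from w1
c=load('w1'); C=np.array([.5083,-.1259]); yaw=np.radians(10.25); R=np.array([[np.cos(yaw),np.sin(yaw)],[-np.sin(yaw),np.cos(yaw)]])
im=cv2.cvtColor(c['image'],cv2.COLOR_BGR2GRAY).astype(float)
res=[]
for row in range(88,262,3):
    seg=im[row,190:246]; bg=np.median(seg); wgt=np.clip(bg-40-seg,0,None)
    # darkest run
    j=np.argmin(seg); k=np.arange(max(0,j-4),min(len(seg),j+5)); wt=np.clip(bg-15-seg[k],0,None)
    u=190+(k*wt).sum()/wt.sum(); P=onz(c,u,row,.05)[:2]; res.append(R@(P-C))
res=np.array(res)
i0=res[res[:,0]>30e-3]; 
for r in res[::3]: print(r.round(4),end=' ')
f=lambda p: np.interp(res[:,0],[-.09,p[0],p[1],.09],[p[2],p[3],p[4],p[5]])-res[:,1]
s=least_squares(f,[-.02,.025,-.01,-.01,.01,.01],loss='soft_l1',f_scale=.001,x_scale=.01); print('\nbends',s.x,np.abs(s.fun).max())
x=s.x; xs=[-.06,(x[0]-.06)/2,x[0],(x[0]+x[1])/2,x[1],(x[1]+.06)/2,.06]
ys=np.interp(xs,[-.09,x[0],x[1],.09],x[2:])
W=(R.T@np.array([xs,ys])).T+C
print(np.c_[xs,ys]); print('world',W)
P=onz(c,254,251,.05)[:2]; print('rivet',R@(P-C))
go(W[0,0],W[0,1],.36,20.9)
np.save('seam.npy',W)
E
```

```text
[-0.1937  0.2731 -1.4991] 0.026170248047865944 19.701182367280126
[0.0767 0.0121] [0.0696 0.0121] [0.0624 0.0121] [0.0551 0.012 ] [0.0478 0.012 ] [0.0403 0.0121] [0.0327 0.0121] [0.025 0.012] [0.0173 0.0104] [0.0096 0.0056] [0.0018 0.0011] [-0.006  -0.0037] [-0.0141 -0.0084] [-0.0222 -0.0121] [-0.0308 -0.012 ] [-0.0394 -0.0121] [-0.0482 -0.012 ] [-0.0571 -0.012 ] [-0.0662 -0.0122] [-0.0754 -0.012 ] 
bends [-0.0199  0.0201 -0.0121 -0.012   0.012   0.0121] 0.00018255915815471556
[[-0.06   -0.0121]
 [-0.0399 -0.012 ]
 [-0.0199 -0.012 ]
 [ 0.0001  0.    ]
 [ 0.0201  0.012 ]
 [ 0.04    0.0121]
 [ 0.06    0.0121]]
world [[ 0.4514 -0.1485]
 [ 0.4711 -0.1449]
 [ 0.4909 -0.1413]
 [ 0.5084 -0.1259]
 [ 0.5259 -0.1105]
 [ 0.5455 -0.1069]
 [ 0.5652 -0.1033]]
rivet [-0.0662 -0.0306]
pos [ 0.4603 -0.3917  0.3934] rot [-179.88    0.06   20.9 ]
tool shift [ 0.0785 -0.2303  0.0338] turn after [-0.002   0.0011  0.    ]
```

Seam fit: the bends are at x=±20 mm and y=±12 mm in the plates' frame, with residuals under 0.2 mm. The tool force of 1.5 N equals the stylus's weight, so it is held. Move over seam0 and check the nib.

>>> send_rows --xyz '[[0.012,-0.036,0],[0.013,-0.038,0],[0.013,-0.039,0],[0.013,-0.039,0],[0.013,-0.039,0],[0.0145,-0.0393,0],[0,0,0.015],[0,0,0.015],[0,0,0],[0,0,0],[0,0,0],[0,0,0]]' --rotation '[[0,0,0],[0,0,0],[0,0,0],[0,0,0],[0,0,0],[0,0,0],[0,0,0],[0,0,0],[0,0,0],[0,0,0],[0,0,0],[0,0,0]]' --jaw '[0,0,0,0,0,0,0,0,0,0,0,0]'

```text
time_s: 7.7
tool_pos: [0.452, -0.1489, 0.3654]
tool_rot: [180.0, -0.0, 20.9]
force: [-0.1, 0.1, -1.8]
grip_width: 0.026
grasp_force: 19.9
```

```bash
python3 - <<'E'
from h import *
np.set_printoptions(precision=4,suppress=True)
go(.4514,-.1485,.33,20.9)
s=cam('scene','s5'); d=cam('side','d5')
p=env.get_obs()['tool_pos']; n=[p[0],p[1],p[2]-.2698]
a,b=proj(s,n),proj(d,n); print('pred nib',a,b, proj(s,[.4514,-.1485,.05]),proj(d,[.4514,-.1485,.05]))
o=np.zeros((400,800,3),np.uint8)
for i,(c,q) in enumerate(((s,a),(d,b))):
    u,v=int(q[0]),int(q[1]); o[:,400*i:400*i+400]=cv2.resize(c['image'][v-50:v+30,u-40:u+40],(400,400),interpolation=cv2.INTER_CUBIC); print(u-40,v-50)
cv2.imwrite('pics/crop5.png',o)
E
```

```text
pos [ 0.452  -0.1489  0.3654] rot [179.96  -0.04  20.87]
tool shift [-0.0004 -0.0006  0.0354] turn after [ 0.0007 -0.0008 -0.0005]
pred nib [246.824  253.3301] [378.0017 217.3893] [249.1092 263.5539] [377.0853 231.6782]
206 203
338 167
```

View pics/crop5.png

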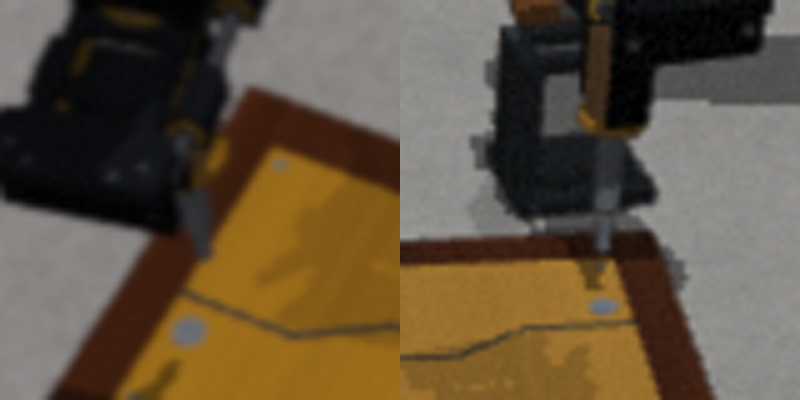

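Crop 5 shows the nib tip at scene (247,254) and side (378.6,217), within about 1 px of the prediction of (246.8,253.3) and (378,217.4). Lower it to light contact.

>>> send_rows --xyz '[[-0.0004,-0.0006,0.01],[0,0,0.01],[0,0,0.01],[0,0,0.01],[0,0,0.004],[0,0,0.003],[0,0,0.0015],[0,0,0],[0,0,0],[0,0,0],[0,0,0]]' --rotation '[[0,0,0],[0,0,0],[0,0,0],[0,0,0],[0,0,0],[0,0,0],[0,0,0],[0,0,0],[0,0,0],[0,0,0],[0,0,0]]' --jaw '[0,0,0,0,0,0,0,0,0,0,0]'

```text
time_s: 8.9
tool_pos: [0.4513, -0.1482, 0.3166]
tool_rot: [180.0, -0.0, 20.9]
force: [-1.0, -0.2, -0.8]
grip_width: 0.0259
grasp_force: 19.9
```

```bash
python3 - <<'E'
from h import *
np.set_printoptions(precision=4,suppress=True)
go(.4514,-.1485,.3148,20.9); print(env.get_obs()['force'])
W=np.load('seam.npy'); y=np.radians(20.9)
for i in(0,2,4):
    d=W[i+2]-W[i]; print(np.cos(y)*d[0]+np.sin(y)*d[1], np.sin(y)*d[0]-np.cos(y)*d[1])
E
```

```text
pos [ 0.4513 -0.1482  0.3166] rot [179.97  -0.03  20.9 ]
tool shift [-0.      0.0003  0.0018] turn after [ 0.0006 -0.0005  0.    ]
[-1.015  -0.1917 -0.7631]
0.03943562143572322 0.007347651072578767
0.04370153137884497 -0.016258092521286634
0.03926094332825154 0.007342762525015155
```

>>> send_rows --xyz '[[0,0,0.0018],[0,0,0],[0,0,0],[0,0,0],[0,0,0]]' --rotation '[[0,0,0],[0,0,0],[0,0,0],[0,0,0],[0,0,0]]' --jaw '[0,0,0,0,0]'

```text
time_s: 9.4
tool_pos: [0.4513, -0.1483, 0.3146]
tool_rot: [180.0, -0.0, 20.9]
force: [-0.6, -0.2, 0.1]
grip_width: 0.0261
grasp_force: 19.9
```

>>> send_rows --xyz '[[0.00246,0.00046,0],[0.00246,0.00046,0],[0.00246,0.00046,0],[0.00246,0.00046,0],[0.00246,0.00046,0],[0.00246,0.00046,0],[0.00246,0.00046,0],[0.00246,0.00046,0],[0.00246,0.00046,0],[0.00246,0.00046,0],[0.00246,0.00046,0],[0.00246,0.00046,0],[0.00246,0.00046,0],[0.00246,0.00046,0],[0.00246,0.00046,0],[0.00246,0.00046,0],[0,0,0],[0,0,0]]' --rotation '[[0,0,0],[0,0,0],[0,0,0],[0,0,0],[0,0,0],[0,0,0],[0,0,0],[0,0,0],[0,0,0],[0,0,0],[0,0,0],[0,0,0],[0,0,0],[0,0,0],[0,0,0],[0,0,0],[0,0,0],[0,0,0]]' --jaw '[0,0,0,0,0,0,0,0,0,0,0,0,0,0,0,0,0,0]'

```text
time_s: 11.2
tool_pos: [0.4911, -0.1409, 0.3147]
tool_rot: [180.0, -0.1, 20.9]
force: [0.8, 0.7, -0.2]
grip_width: 0.0262
grasp_force: 19.9
```

```bash
python3 - <<'E'
from h import *
W=np.load('seam.npy')
go(*W[2],.3148,20.9); print(env.get_obs()['force'])
go(*W[4],.3148,20.9)
E
```

```text
pos [ 0.4911 -0.1409  0.3147] rot [ 1.7997e+02 -9.0000e-02  2.0910e+01]
tool shift [-0.0003  0.0003 -0.0001] turn after [ 0.0006 -0.0015  0.0002]
[ 0.84375094  0.7325391  -0.24160889]
pos [ 0.4911 -0.1409  0.3147] rot [ 1.7997e+02 -9.0000e-02  2.0910e+01]
tool shift [ 0.0434 -0.016  -0.0001] turn after [ 0.0006 -0.0015  0.0002]
```

>>> send_rows --xyz '[[0.00241,-0.00089,0],[0.00241,-0.00089,0],[0.00241,-0.00089,0],[0.00241,-0.00089,0],[0.00241,-0.00089,0],[0.00241,-0.00089,0],[0.00241,-0.00089,0],[0.00241,-0.00089,0],[0.00241,-0.00089,0],[0.00241,-0.00089,0],[0.00241,-0.00089,0],[0.00241,-0.00089,0],[0.00241,-0.00089,0],[0.00241,-0.00089,0],[0.00241,-0.00089,0],[0.00241,-0.00089,0],[0.00241,-0.00089,0],[0.00241,-0.00089,0],[0,0,0],[0,0,0]]' --rotation '[[0,0,0],[0,0,0],[0,0,0],[0,0,0],[0,0,0],[0,0,0],[0,0,0],[0,0,0],[0,0,0],[0,0,0],[0,0,0],[0,0,0],[0,0,0],[0,0,0],[0,0,0],[0,0,0],[0,0,0],[0,0,0],[0,0,0],[0,0,0]]' --jaw '[0,0,0,0,0,0,0,0,0,0,0,0,0,0,0,0,0,0,0,0]'

```text
time_s: 13.2
tool_pos: [0.5258, -0.1101, 0.3146]
tool_rot: [-180.0, -0.1, 20.9]
force: [0.6, 0.6, -0.1]
grip_width: 0.0259
grasp_force: 19.9
```

>>> send_rows --xyz '[[0.00246,0.00046,0],[0.00246,0.00046,0],[0.00246,0.00046,0],[0.00246,0.00046,0],[0.00246,0.00046,0],[0.00246,0.00046,0],[0.00246,0.00046,0],[0.00246,0.00046,0],[0.00246,0.00046,0],[0.00246,0.00046,0],[0.00246,0.00046,0],[0.00246,0.00046,0],[0.00246,0.00046,0],[0.00246,0.00046,0],[0.00246,0.00046,0],[0.00246,0.00046,0],[0,0,0],[0,0,0],[0,0,0]]' --rotation '[[0,0,0],[0,0,0],[0,0,0],[0,0,0],[0,0,0],[0,0,0],[0,0,0],[0,0,0],[0,0,0],[0,0,0],[0,0,0],[0,0,0],[0,0,0],[0,0,0],[0,0,0],[0,0,0],[0,0,0],[0,0,0],[0,0,0]]' --jaw '[0,0,0,0,0,0,0,0,0,0,0,0,0,0,0,0,0,0,0]'

```text
time_s: 15.1
tool_pos: [0.5651, -0.1033, 0.3147]
tool_rot: [180.0, -0.1, 20.9]
force: [1.6, -0.3, 0.4]
grip_width: 0.0259
grasp_force: 19.9
```

```bash
python3 - <<'E'
from h import *
W=np.load('seam.npy')
go(*W[6],.3148,20.9); print(env.get_obs()['force'])
go(.461,-.3917,.3148,20.9)
E
```

```text
pos [ 0.5651 -0.1033  0.3147] rot [ 1.7997e+02 -8.0000e-02  2.0910e+01]
tool shift [ 0.      0.     -0.0001] turn after [ 0.0005 -0.0014  0.0001]
[ 1.58611391 -0.286418    0.35047461]
pos [ 0.5651 -0.1033  0.3147] rot [ 1.7997e+02 -8.0000e-02  2.0910e+01]
tool shift [-2.002e-01  2.322e-01 -2.000e-04] turn after [ 0.0005 -0.0014  0.0001]
```

>>> send_rows --xyz '[[0,0,-0.01],[0,0,-0.02],[0,0,-0.025],[0,0,-0.025],[-0.025,0.029,0],[-0.025,0.029,0],[-0.025,0.029,0],[-0.025,0.029,0],[-0.025,0.029,0],[-0.025,0.029,0],[-0.025,0.029,0],[-0.025,0.029,0],[0,0,0],[0,0,0],[0,0,0],[0,0,0]]' --rotation '[[0,0,0],[0,0,0],[0,0,0],[0,0,0],[0,0,0],[0,0,0],[0,0,0],[0,0,0],[0,0,0],[0,0,0],[0,0,0],[0,0,0],[0,0,0],[0,0,0],[0,0,0],[0,0,0]]' --jaw '[0,0,0,0,0,0,0,0,0,0,0,0,0,0,0,0]'

```text
time_s: 16.7
tool_pos: [0.4616, -0.3898, 0.3947]
tool_rot: [-180.0, -0.0, 21.1]
force: [0.6, 0.1, -1.0]
grip_width: 0.0257
grasp_force: 19.9
```

```bash
python3 - <<'E'
from h import *
go(.4606,-.3918,.2905,20.9); print(env.get_obs()['force'])
E
```

```text
pos [ 0.4616 -0.3898  0.3947] rot [-1.7999e+02 -2.0000e-02  2.1060e+01]
tool shift [-0.0017  0.0015  0.1042] turn after [-0.0003 -0.0004  0.0029]
[ 0.59132664  0.08285828 -0.96004247]
```

>>> send_rows --xyz '[[-0.0015,0.0015,0],[0,0,0.02],[0,0,0.02],[0,0,0.02],[0,0,0.02],[0,0,0],[0,0,0],[0,0,0]]' --rotation '[[0,0,0],[0,0,0],[0,0,0],[0,0,0],[0,0,0],[0,0,0],[0,0,0],[0,0,0]]' --jaw '[0,0,0,0,0,0,0,0]'

```text
time_s: 17.5
tool_pos: [0.4604, -0.3936, 0.316]
tool_rot: [179.9, -0.1, 20.9]
force: [0.2, 0.9, -1.7]
grip_width: 0.0263
grasp_force: 19.9
```

```bash
python3 - <<'E'
from h import *
go(.4606,-.3918,.2902,20.9); print(env.get_obs()['force'])
E
```

```text
pos [ 0.4604 -0.3936  0.316 ] rot [ 1.7988e+02 -6.0000e-02  2.0920e+01]
tool shift [ 0.0008 -0.0016  0.0258] turn after [ 0.0021 -0.0011  0.0004]
[ 0.23252401  0.88769279 -1.67425676]
```

>>> send_rows --xyz '[[0.0008,-0.0015,0.008],[0,0,0.008],[0,0,0.006],[0,0,0.003],[0,0,0],[0,0,0],[0,0,0],[0,0,0]]' --rotation '[[0,0,0],[0,0,0],[0,0,0],[0,0,0],[0,0,0],[0,0,0],[0,0,0],[0,0,0]]' --jaw '[0,0,0,0,0,0,0,0]'

```text
time_s: 18.3
tool_pos: [0.46, -0.3917, 0.2897]
tool_rot: [180.0, 0.0, 20.9]
force: [-0.7, 2.0, 2.2]
grip_width: 0.0259
grasp_force: 19.9
```

```bash
python3 - <<'E'
from h import *
go(.4606,-.3918,.2897,20.9); print(env.get_obs()['force'])
E
```

```text
pos [ 0.46   -0.3917  0.2897] rot [1.7999e+02 1.0000e-02 2.0900e+01]
tool shift [0.0005 0.0003 0.    ] turn after [0.0001 0.0002 0.    ]
[-0.69013911  1.9589919   2.20157139]
```

>>> send_rows --xyz '[[0,0,0],[0,0,0],[0,0,0],[0,0,0],[0,0,-0.01],[0,0,-0.02],[0,0,-0.04],[0,0,-0.04],[0,0,0]]' --rotation '[[0,0,0],[0,0,0],[0,0,0],[0,0,0],[0,0,0],[0,0,0],[0,0,0],[0,0,0],[0,0,0]]' --jaw '[0.7,0.7,0.7,0.7,0.7,0.7,0.7,0.7,0.7]'

```text
time_s: 19.2
tool_pos: [0.4616, -0.3923, 0.4071]
tool_rot: [179.4, -0.3, 20.9]
force: [-0.3, 0.1, -0.8]
grip_width: 0.0608
grasp_force: 0.0
```

>>> send_rows --xyz '[[0.014,-0.0425,0],[0.014,-0.0425,0],[0.014,-0.0425,0],[0.014,-0.0425,0],[0.014,-0.0425,0],[0.014,-0.0425,0],[0.014,-0.0425,0],[0.014,-0.0425,0],[0.014,-0.0425,0],[0.014,-0.0425,0],[0.014,-0.0425,0],[0.014,-0.0425,0],[0.014,-0.0425,0],[0.014,-0.0425,0],[0.014,-0.0425,0],[0,0,0],[0,0,0],[0,0,0],[0,0,0],[0,0,0]]' --rotation '[[0,0,0],[0,0,0],[0,0,0],[0,0,0],[0,0,0],[0,0,0],[0,0,0],[0,0,0],[0,0,0],[0,0,0],[0,0,0],[0,0,0],[0,0,0],[0,0,0],[0,0,0],[0,0,0.122],[0,0,0.122],[0,0,0.122],[0,0,0],[0,0,0]]' --jaw '[0.7,0.7,0.7,0.7,0.7,0.7,0.7,0.7,0.7,0.7,0.7,0.7,0.7,0.7,0.7,0.7,0.7,0.7,0.7,0.7]'

```text
time_s: 21.2
tool_pos: [0.4287, 0.2788, 0.3995]
tool_rot: [180.0, -0.0, 0.1]
force: [-0.5, -0.0, -0.7]
grip_width: 0.061
grasp_force: 0.0
```

```bash
python3 - <<'E'
from h import *
s=cam('scene','s6'); d=cam('side','d6'); w=cam('wrist','w6'); o=env.get_obs(); print(o['tool_pos'],o['tool_rot'],o['qpos'])
im=np.zeros((480,800,3),np.uint8); im[:,:520]=cv2.resize(w['image'],(520,390))[0:390].repeat(1,0) if False else cv2.resize(w['image'],(520,480))
im[:240,520:]=cv2.resize(s['image'][290:370,140:233],(280,240)); im[240:,520:]=cv2.resize(d['image'][140:220,330:423],(280,240))
cv2.imwrite('pics/crop6.png',im)
E
```

```text
[0.42879584 0.27862151 0.39948591] [ 1.79986125e+02 -1.36962564e-02  6.46465494e-03] [  22.07503681    6.42846471  -61.05407316  101.31995064    5.82491035
   75.62824145 -130.26957294]
```

View pics/crop6.png

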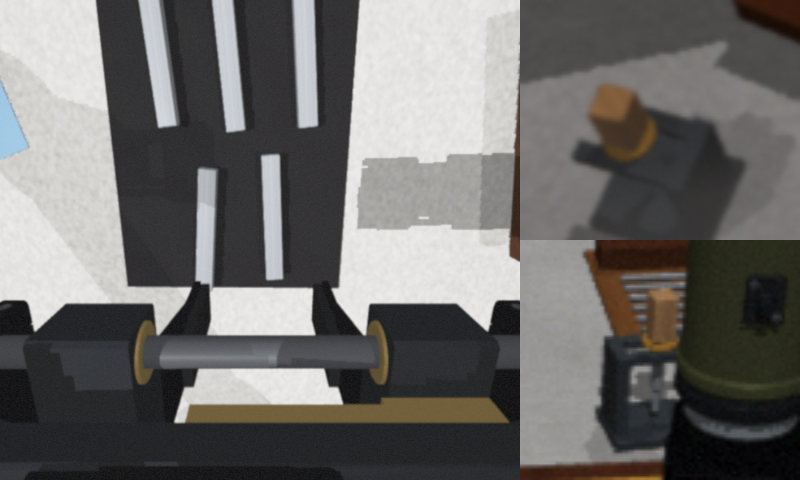

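Crop 6 shows the stylus hanging upright in the fork. All five bars are on the mat: two near ones, at about (207,225) and (272,217) in the scaled view, and three far ones that are cut off at the top. I'll turn the wrist half round to get away from joint 7's limit and see the whole mat.

>>> send_rows --xyz '[[0.043,-0.008,0],[0.043,-0.008,0],[0.043,-0.008,0],[0.043,-0.008,0],[0,0,0],[0,0,0],[0,0,0],[0,0,0],[0,0,0],[0,0,0],[0,0,0],[0,0,0],[0,0,0],[0,0,0]]' --rotation '[[0,0,0],[0,0,0],[0,0,0],[0,0,0],[0,0,-0.149],[0,0,-0.149],[0,0,-0.149],[0,0,-0.149],[0,0,-0.149],[0,0,-0.149],[0,0,-0.149],[0,0,-0.149],[0,0,-0.149],[0,0,-0.149]]' --jaw '[0.7,0.7,0.7,0.7,0.7,0.7,0.7,0.7,0.7,0.7,0.7,0.7,0.7,0.7]'

```text
time_s: 22.75
tool_pos: [0.6012, 0.3101, 0.3993]
tool_rot: [-180.0, 0.0, 85.7]
force: [0.4, 0.4, -0.0]
grip_width: 0.0614
grasp_force: 0.0
```

>>> send_rows --xyz '[[0,0,0],[0,0,0],[0,0,0],[0,0,0],[0,0,0],[0,0,0],[0,0,0],[0,0,0],[0,0,0],[0,0,0],[0,0,0],[0,0,0],[0,0,0]]' --rotation '[[0,0,-0.149],[0,0,-0.149],[0,0,-0.149],[0,0,-0.149],[0,0,-0.149],[0,0,-0.149],[0,0,-0.149],[0,0,-0.149],[0,0,-0.149],[0,0,-0.149],[0,0,-0.149],[0,0,0],[0,0,0]]' --jaw '[0.7,0.7,0.7,0.7,0.7,0.7,0.7,0.7,0.7,0.7,0.7,0.7,0.7]'

```text
time_s: 24.05
tool_pos: [0.6011, 0.3102, 0.3993]
tool_rot: [-180.0, -0.0, 179.0]
force: [-0.4, -0.2, 0.5]
grip_width: 0.0613
grasp_force: 0.0
```

```bash
cat >> h.py <<'E'
def bars(c,z=.019,amin=400,roi=None):
    """light grey rectangles surrounded by black mat -> (centre, yaw deg, len, wid)"""
    hsv=cv2.cvtColor(c['image'],cv2.COLOR_BGR2HSV); s,v=hsv[...,1].astype(int),hsv[...,2].astype(int)
    dark=(v<75).astype(np.uint8)
    N,L,st,_=cv2.connectedComponentsWithStats(dark); out=[]
    m=((v>110)&(s<70)).astype(np.uint8)
    N,L,st,ce=cv2.connectedComponentsWithStats(m)
    for i in range(1,N):
        if st[i,4]<amin or st[i,4]>12000: continue
        k=np.argwhere(L==i)[:,::-1].astype(np.float32)
        W=np.array([onz(c,*p,z)[:2] for p in k])
        r=cv2.minAreaRect((W*1000).astype(np.float32)); (cx,cy),(a,b),t=r
        if a<b: a,b,t=b,a,t+90
        out.append((cx/1000,cy/1000,(t+90)%180-90,a,b,ce[i]))
    return out
E
python3 - <<'E'
from h import *
w=cam('wrist','w7'); o=env.get_obs(); print(o['tool_pos'],o['tool_rot'],o['qpos'])
for b in bars(w): print(np.round(b[:5],3),b[5].round(1))
E
```

```text
[0.6009899  0.31030924 0.39929248] [-1.79993950e+02 -8.61734605e-03  1.79038461e+02] [ 16.86366441  43.68022663 -77.54835475  77.59303395  42.40537191
  90.57990222  33.40131205]
[ 0.45   0.266  2.916 67.698 22.975] [268.4  41.7]
[ 0.444  0.344 -5.061 52.898 22.347] [358.4  32.8]
[  0.57    0.314   6.055 129.8    22.464] [324.9 174.3]
[  0.573   0.392   5.428 129.496  22.633] [405.  176.9]
[  0.573   0.231   5.384 130.107  24.667] [239.3 179.2]
[7.72000e-01 2.98000e-01 8.97090e+01 3.16859e+02 1.85740e+01] [321.2 357.1]
[  0.813   0.297 -84.501 249.622  74.742] [315.9 388. ]
```

View pics/w7.png

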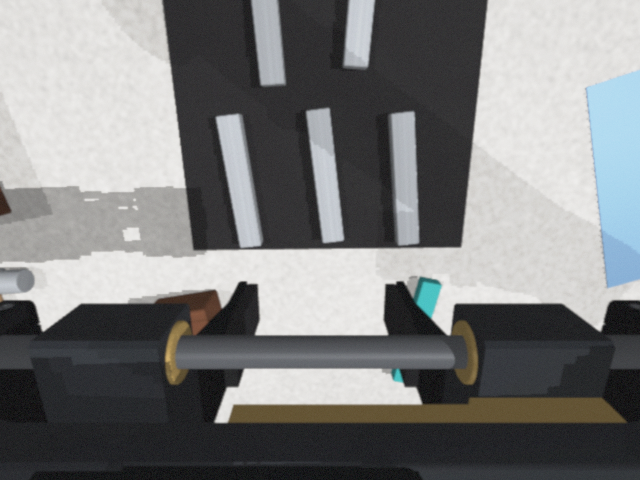

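w7: the three far bars fit 130 × 22 mm at top height 0.019, which confirms the height. They are at (0.573,0.231), (0.570,0.314) and (0.573,0.392), with yaw about 5.5°. The turquoise bar at (425,300) is off the mat. Joint 3 is close to its limit here, so I'll turn back to yaw ≈5.

>>> send_rows --xyz '[[0,0,0],[0,0,0],[0,0,0],[0,0,0],[0,0,0],[0,0,0],[0,0,0],[0,0,0],[0,0,0],[0,0,0],[0,0,0],[0,0,0],[0,0,0],[0,0,0],[0,0,0],[0,0,0],[0,0,0],[0,0,0],[0,0,0],[0,0,0]]' --rotation '[[0,0,0.149],[0,0,0.149],[0,0,0.149],[0,0,0.149],[0,0,0.149],[0,0,0.149],[0,0,0.149],[0,0,0.149],[0,0,0.149],[0,0,0.149],[0,0,0.149],[0,0,0.149],[0,0,0.149],[0,0,0.149],[0,0,0.149],[0,0,0.149],[0,0,0.149],[0,0,0.149],[0,0,0.149],[0,0,0.149]]' --jaw '[0.7,0.7,0.7,0.7,0.7,0.7,0.7,0.7,0.7,0.7,0.7,0.7,0.7,0.7,0.7,0.7,0.7,0.7,0.7,0.7]'

```text
time_s: 26.1
tool_pos: [0.6007, 0.3106, 0.3994]
tool_rot: [-180.0, 0.0, 8.0]
force: [-0.2, -0.2, -0.3]
grip_width: 0.0612
grasp_force: 0.0
```

>>> send_rows --xyz '[[-0.018,0.038,0],[-0.018,0.038,0],[0,0,0.04],[0,0,0.04],[0,0,0.03],[0,0,0],[0,0,0],[0,0,0]]' --rotation '[[0,0,0.05],[0,0,0],[0,0,0],[0,0,0],[0,0,0],[0,0,0],[0,0,0],[0,0,0]]' --jaw '[0.7,0.7,0.7,0.7,0.7,0.7,0.7,0.7]'

```text
time_s: 26.9
tool_pos: [0.5751, 0.2315, 0.2917]
tool_rot: [-179.9, -0.2, 5.6]
force: [0.3, 0.1, 0.1]
grip_width: 0.0608
grasp_force: 0.0
```

```bash
cat >> h.py <<'E'
def q(): print('q',np.round(env.get_obs()['qpos'],1),'t',env.get_obs()['time_s'],'grip',round(env.get_obs()['grip_width'],4),env.get_obs()['grasp_force'],'F',np.round(env.get_obs()['force'],1))
def sidebars(name):
    c=cam('side',name)
    hsv=cv2.cvtColor(c['image'],cv2.COLOR_BGR2HSV); s,v=hsv[...,1].astype(int),hsv[...,2].astype(int)
    mask=np.zeros(s.shape,np.uint8); cv2.fillConvexPoly(mask,np.array([[292,326],[426,334],[432,432],[276,427]]),1)
    N,L,st,ce=cv2.connectedComponentsWithStats(((s<70)&(v>85)&(mask>0)).astype(np.uint8))
    for i in range(1,N):
        if st[i,4]>150: print('side bar',st[i,4],ce[i].round(1),onz(c,*ce[i],.016)[:2].round(3))
E
python3 - <<'E'
from h import *
go(.573,.231,.187,5.4); q(); sidebars('d8')
E
```

```text
pos [0.5751 0.2315 0.2917] rot [-179.94   -0.19    5.59]
tool shift [-0.0025  0.0004  0.1047] turn after [-0.001  -0.0032  0.0033]
q [  11.    25.4  -44.7   94.3   19.1   68.  -122.5] t 26.9 grip 0.0608 0.0 F [0.3 0.1 0.1]
side bar 644 [319.1 338. ] [0.572 0.233]
side bar 744 [390.6 355. ] [0.418 0.268]
side bar 798 [317.  368.2] [0.568 0.319]
side bar 836 [397.7 387.5] [0.405 0.352]
side bar 818 [311.9 399. ] [0.57  0.396]
```

>>> send_rows --xyz '[[-0.0025,0,0.03],[0,0,0.03],[0,0,0.025],[0,0,0.013],[0,0,0.006],[0,0,0],[0,0,0]]' --rotation '[[0,0,0],[0,0,0],[0,0,0],[0,0,0],[0,0,0],[0,0,0],[0,0,0]]' --jaw '[0.7,0.7,0.7,0.7,0.7,0.7,0.7]' --newtons 30

```text
time_s: 27.65
tool_pos: [0.5727, 0.231, 0.1869]
tool_rot: [-180.0, -0.2, 5.6]
force: [0.4, -0.1, 0.6]
grip_width: 0.0608
grasp_force: 0.0
```

```bash
python3 - <<'E'
from h import *
go(.573,.231,.187,5.4); q()
E
```

```text
pos [0.5727 0.231  0.1869] rot [-1.7996e+02 -1.5000e-01  5.6000e+00]
tool shift [ 0.0003  0.     -0.0001] turn after [-0.0007 -0.0026  0.0035]
q [   8.4   31.9  -41.5   99.1   24.3   58.1 -126.3] t 27.65 grip 0.0608 0.0 F [ 0.4 -0.1  0.6]
```

>>> send_rows --xyz '[[0,0,0],[0,0,0],[0,0,0],[0,0,0],[0,0,0],[0,0,0],[0,0,0],[0,0,0],[0,0,0],[0,0,0],[0,0,-0.02],[0,0,-0.04],[0,0,-0.04],[0,0,-0.02],[0,0,0]]' --rotation '[[0,0,0],[0,0,0],[0,0,0],[0,0,0],[0,0,0],[0,0,0],[0,0,0],[0,0,0],[0,0,0],[0,0,0],[0,0,0],[0,0,0],[0,0,0],[0,0,0],[0,0,0]]' --jaw '[0,0,0,0,0,0,0,0,0,0,0,0,0,0,0]' --newtons 30

```text
time_s: 29.15
tool_pos: [0.5725, 0.231, 0.3077]
tool_rot: [-180.0, -0.2, 5.6]
force: [-0.0, 1.0, -2.9]
grip_width: 0.0219
grasp_force: 30.0
```

>>> send_rows --xyz '[[-0.007,0.043,0],[-0.007,0.043,0],[-0.007,0.043,0],[-0.007,0.043,0],[-0.007,0.043,0],[-0.007,0.043,0],[-0.007,0.043,0],[-0.008,0.0445,0],[0,0,0],[0,0,0],[0,0,0],[0,0,0],[0,0,0],[0,0,0],[0,0,0],[0,0,0],[0,0,0],[0,0,0],[0,0,0],[0,0,0]]' --rotation '[[0,0,0],[0,0,0],[0,0,0],[0,0,0],[0,0,0],[0,0,0],[0,0,0],[0,0,0],[0,0,-0.149],[0,0,-0.149],[0,0,-0.149],[0,0,-0.149],[0,0,-0.149],[0,0,-0.149],[0,0,-0.149],[0,0,-0.149],[0,0,-0.149],[0,0,-0.149],[0,0,-0.149],[0,0,-0.013]]' --jaw '[0,0,0,0,0,0,0,0,0,0,0,0,0,0,0,0,0,0,0,0]'

```text
time_s: 31.15
tool_pos: [0.5478, -0.1192, 0.3027]
tool_rot: [-179.8, -0.1, 100.3]
force: [-0.2, -0.1, -2.8]
grip_width: 0.0218
grasp_force: 30.0
```

```bash
python3 - <<'E'
from h import *
go(.5496,-.1184,.234,100.25); q()
c=cam('wrist','w9'); 
E
```

```text
pos [ 0.5478 -0.1192  0.3027] rot [-1.7979e+02 -1.4000e-01  1.0031e+02]
tool shift [0.0003 0.0022 0.0687] turn after [-0.0037 -0.0025  0.0011]
q [ 55.5  19.7 -53.9 101.7  17.1  67.6   6.7] t 31.15 grip 0.0218 29.99625563621521 F [-0.2 -0.1 -2.8]
```

>>> send_rows --xyz '[[0,0.002,0.02],[0,0,0.02],[0,0,0.015],[0,0,0.008],[0,0,0],[0,0,0],[0,0,0]]' --rotation '[[-0.003,-0.002,0.001],[0,0,0],[0,0,0],[0,0,0],[0,0,0],[0,0,0],[0,0,0]]' --jaw '[0,0,0,0,0,0,0]'

```text
time_s: 31.9
tool_pos: [0.5516, -0.1186, 0.2434]
tool_rot: [179.7, 0.2, 100.2]
force: [-0.5, 1.0, -3.3]
grip_width: 0.0219
grasp_force: 30.0
```

```bash
python3 - <<'E'
from h import *
go(.5496,-.1184,.2342,100.25); q()
E
```

```text
pos [ 0.5516 -0.1186  0.2434] rot [1.7975e+02 1.6000e-01 1.0018e+02]
tool shift [ 0.0006 -0.0019  0.0091] turn after [ 0.0044  0.0029 -0.0011]
q [ 52.7  24.  -51.6 104.6  21.4  61.4   3.4] t 31.9 grip 0.0219 29.99788463115692 F [-0.5  1.  -3.3]
```

>>> send_rows --xyz '[[0,-0.002,0.005],[0,0,0.004],[0,0,0],[0,0,0],[0,0,0],[0,0,0]]' --rotation '[[0.004,0.003,0],[0,0,0],[0,0,0],[0,0,0],[0,0,0],[0,0,0]]' --jaw '[0,0,0,0,0,0]'

```text
time_s: 32.5
tool_pos: [0.5491, -0.119, 0.2335]
tool_rot: [-179.9, -0.0, 100.2]
force: [-0.1, -0.1, -2.5]
grip_width: 0.022
grasp_force: 30.0
```

```bash
python3 - <<'E'
from h import *
go(.5496,-.1184,.2342,100.25); q()
E
```

```text
pos [ 0.5491 -0.119   0.2335] rot [-1.7995e+02 -5.0000e-02  1.0020e+02]
tool shift [ 0.0005  0.0006 -0.0007] turn after [-0.0009 -0.0008 -0.0008]
q [ 52.5  24.6 -51.2 105.2  21.8  60.7   3.1] t 32.5 grip 0.022 29.997726380825043 F [-0.1 -0.1 -2.5]
```

>>> send_rows --xyz '[[0,0,0],[0,0,0],[0,0,0],[0,0,0],[0,0,0],[0,0,-0.02],[0,0,-0.04],[0,0,-0.04],[0,0,0],[0,0,0],[0,0,0],[0,0,0],[0,0,0],[0,0,0],[0,0,0],[0,0,0],[0,0,0],[0,0,0],[0,0,0],[0,0,0]]' --rotation '[[0,0,0],[0,0,0],[0,0,0],[0,0,0],[0,0,0],[0,0,0],[0,0,0],[0,0,0],[0,0,0.149],[0,0,0.149],[0,0,0.149],[0,0,0.149],[0,0,0.149],[0,0,0.149],[0,0,0.149],[0,0,0.149],[0,0,0.149],[0,0,0.149],[0,0,0.149],[0,0,0.006]]' --jaw '[0.6,0.6,0.6,0.6,0.6,0.6,0.6,0.6,0.6,0.6,0.6,0.6,0.6,0.6,0.6,0.6,0.6,0.6,0.6,0.6]'

```text
time_s: 34.5
tool_pos: [0.5492, -0.119, 0.3335]
tool_rot: [-180.0, 0.1, 5.9]
force: [-0.6, 0.8, 0.1]
grip_width: 0.0523
grasp_force: 0.0
```

>>> send_rows --xyz '[[0.0066,-0.0428,0],[0.0066,-0.0428,0],[0.0066,-0.0428,0],[0.0066,-0.0428,0],[0.0066,-0.0428,0],[0.0066,-0.0428,0],[0.0066,-0.0428,0],[0.0066,-0.0428,0],[0.0066,-0.0428,0],[0.0066,-0.0428,0],[0,0,0.03],[0,0,0.03],[0,0,0.03],[0,0,0],[0,0,0],[0,0,0]]' --rotation '[[0,0,0],[0,0,0],[0,0,0],[0,0,0],[0,0,0],[0,0,0],[0,0,0],[0,0,0],[0,0,0],[0,0,0],[0,0,0],[0,0,0],[0,0,0],[0,0,0],[0,0,0],[0,0,0]]' --jaw '[0.7,0.7,0.7,0.7,0.7,0.7,0.7,0.7,0.7,0.7,0.7,0.7,0.7,0.7,0.7,0.7]'

```text
time_s: 36.1
tool_pos: [0.571, 0.314, 0.2458]
tool_rot: [-179.9, -0.1, 6.0]
force: [-0.4, 0.1, 1.2]
grip_width: 0.0609
grasp_force: 0.0
```

```bash
cat >> h.py <<'E'
def placed(name,z,area=150):
    c=cam('scene',name); hsv=cv2.cvtColor(c['image'],cv2.COLOR_BGR2HSV); s,v=hsv[...,1].astype(int),hsv[...,2].astype(int)
    mask=np.zeros(s.shape,np.uint8); cv2.fillConvexPoly(mask,np.array([[258,215],[328,250],[292,315],[222,282]]),1)
    N,L,st,ce=cv2.connectedComponentsWithStats(((s<75)&(v>95)&(mask>0)).astype(np.uint8))
    a=np.radians(10.25); R=np.array([[np.cos(a),np.sin(a)],[-np.sin(a),np.cos(a)]])
    for i in range(1,N):
        if st[i,4]>area:
            k=np.argwhere(L==i)[:,::-1]; W=np.array([R@(onz(c,*p,z)[:2]-[.5083,-.1259]) for p in k])
            (x,y),(w,h),t=cv2.minAreaRect((W*1000).astype(np.float32)); print('placed mm',np.round([x,y,w,h,t],1),ce[i].round(0))
E
python3 - <<'E'
from h import *
go(.570,.314,.187,6); q(); sidebars('d10'); placed('s10',.066)
E
```

```text
pos [0.571  0.314  0.2458] rot [-1.7987e+02 -9.0000e-02  6.0000e+00]
tool shift [-0.0011  0.      0.0588] turn after [-0.0022 -0.0016 -0.    ]
q [   2.9   32.7  -45.4   91.7   24.8   66.1 -132.2] t 36.1 grip 0.0609 0.0 F [-0.4  0.1  1.2]
side bar 740 [390.4 355. ] [0.419 0.268]
side bar 646 [316.9 369.2] [0.568 0.321]
side bar 834 [397.8 387.4] [0.405 0.352]
side bar 820 [311.7 399. ] [0.57  0.396]
placed mm [-39.8 105.9 124.8  17.4   1.1] [273. 224.]
placed mm [ 41.1 -25.   77.9  20.6  89.5] [284. 281.]
```

>>> send_rows --xyz '[[-0.001,0,0.02],[0,0,0.02],[0,0,0.012],[0,0,0.0065],[0,0,0],[0,0,0],[0,0,0],[0,0,0],[0,0,0],[0,0,0],[0,0,0],[0,0,0],[0,0,0],[0,0,0],[0,0,0]]' --rotation '[[0,0,0],[0,0,0],[0,0,0],[0,0,0],[0,0,0],[0,0,0],[0,0,0],[0,0,0],[0,0,0],[0,0,0],[0,0,0],[0,0,0],[0,0,0],[0,0,0],[0,0,0]]' --jaw '[0.7,0.7,0.7,0.7,0.7,0,0,0,0,0,0,0,0,0,0]'

```text
time_s: 37.7
tool_pos: [0.5696, 0.3135, 0.1857]
tool_rot: [-179.9, 0.0, 5.9]
force: [-0.5, -1.7, 4.5]
grip_width: 0.0216
grasp_force: 30.9
```

```bash
python3 - <<'E'
from h import *
go(.467,-.1334,.2,6); q(); 
E
```

```text
pos [0.5696 0.3135 0.1857] rot [-1.7994e+02  1.0000e-02  5.9500e+00]
tool shift [-0.1484  0.4339 -0.0147] turn after [-0.001   0.0002 -0.0009]
q [   1.4   36.3  -43.3   94.1   27.7   60.8 -134.2] t 37.7 grip 0.0216 30.93194030403538 F [-0.5 -1.7  4.5]
```

>>> send_rows --xyz '[[0,0,-0.02],[0,0,-0.04],[0,0,-0.04],[0,0,-0.02],[-0.0148,0.0434,0],[-0.0148,0.0434,0],[-0.0148,0.0434,0],[-0.0148,0.0434,0],[-0.0148,0.0434,0],[-0.0148,0.0434,0],[-0.0148,0.0434,0],[-0.0148,0.0434,0],[-0.0148,0.0434,0],[-0.0148,0.0434,0],[0,0,0]]' --rotation '[[0,0,0],[0,0,0],[0,0,0],[0,0,0],[0,0,0],[0,0,0],[0,0,0],[0,0,0],[0,0,0],[0,0,0],[0,0,0],[0,0,0],[0,0,0],[0,0,0],[0,0,0]]' --jaw '[0,0,0,0,0,0,0,0,0,0,0,0,0,0,0]'

```text
time_s: 39.2
tool_pos: [0.4645, -0.1406, 0.3035]
tool_rot: [179.9, 0.3, 5.3]
force: [0.0, 0.6, -3.7]
grip_width: 0.0219
grasp_force: 30.0
```

>>> send_rows --xyz '[[0,0,0],[0,0,0],[0,0,0],[0,0,0],[0,0,0],[0,0,0],[0,0,0],[0,0,0],[0,0,0],[0,0,0],[0,0,0],[0,0,0],[0,0,0.03],[0,0,0],[0,0,0],[0,0,0],[0,0,0]]' --rotation '[[0,0,-0.149],[0,0,-0.149],[0,0,-0.149],[0,0,-0.149],[0,0,-0.149],[0,0,-0.149],[0,0,-0.149],[0,0,-0.149],[0,0,-0.149],[0,0,-0.149],[0,0,-0.149],[0,0,-0.007],[0,0,0],[0,0,0],[0,0,0],[0,0,0],[0,0,0]]' --jaw '[0,0,0,0,0,0,0,0,0,0,0,0,0,0,0,0,0]'

```text
time_s: 40.9
tool_pos: [0.4677, -0.1337, 0.276]
tool_rot: [180.0, 0.0, 100.2]
force: [-0.1, -0.7, -3.0]
grip_width: 0.0216
grasp_force: 30.0
```

```bash
python3 - <<'E'
from h import *
go(.467,-.1334,.2332,100.25); q(); 
E
```

```text
pos [ 0.4677 -0.1337  0.276 ] rot [179.98   0.   100.22]
tool shift [ 0.0004 -0.0006  0.0428] turn after [ 0.0003  0.     -0.0006]
q [ 56.3   8.3 -45.9 113.4   6.8  61.   17.6] t 40.9 grip 0.0216 29.999442994594574 F [-0.1 -0.7 -3. ]
```

>>> send_rows --xyz '[[0,0,0.02],[0,0,0.014],[0,0,0.006],[0,0,0.003],[0,0,0],[0,0,0],[0,0,0],[0,0,0],[0,0,0],[0,0,0],[0,0,0],[0,0,0]]' --rotation '[[0,0,0],[0,0,0],[0,0,0],[0,0,0],[0,0,0],[0,0,0],[0,0,0],[0,0,0],[0,0,0],[0,0,0],[0,0,0],[0,0,0]]' --jaw '[0,0,0,0,0,0,0,0.6,0.6,0.6,0.6,0.6]'

```text
time_s: 42.1
tool_pos: [0.468, -0.1337, 0.2327]
tool_rot: [179.9, 0.0, 100.3]
force: [2.6, 0.2, 4.3]
grip_width: 0.0503
grasp_force: 2.2
```

>>> send_rows --xyz '[[0,0,-0.02],[0,0,-0.04],[0,0,-0.04],[0,0,0],[0,0,0],[0,0,0],[0,0,0],[0,0,0],[0,0,0],[0,0,0],[0,0,0],[0,0,0],[0,0,0],[0,0,0],[0,0,0],[0,0,0]]' --rotation '[[0,0,0],[0,0,0],[0,0,0],[0,0,0.149],[0,0,0.149],[0,0,0.149],[0,0,0.149],[0,0,0.149],[0,0,0.149],[0,0,0.149],[0,0,0.149],[0,0,0.149],[0,0,0.149],[0,0,0.149],[0,0,0.016],[0,0,0]]' --jaw '[0.6,0.6,0.6,0.6,0.6,0.6,0.6,0.6,0.6,0.6,0.6,0.6,0.6,0.6,0.6,0.6]'

```text
time_s: 43.7
tool_pos: [0.4668, -0.1337, 0.3314]
tool_rot: [-179.9, 0.2, 5.6]
force: [-0.3, 0.7, -1.3]
grip_width: 0.0523
grasp_force: 0.0
```

>>> send_rows --xyz '[[0.0129,-0.0428,0],[0.0129,-0.0428,0],[0.0129,-0.0428,0],[0.0129,-0.0428,0],[0.0129,-0.0428,0],[0.0129,-0.0428,0],[0.0129,-0.0428,0],[0.0129,-0.0428,0],[0,0,0]]' --rotation '[[0,0,0],[0,0,0],[0,0,0],[0,0,0],[0,0,0],[0,0,0],[0,0,0],[0,0,0],[0,0,0]]' --jaw '[0.7,0.7,0.7,0.7,0.7,0.7,0.7,0.7,0.7]'

```text
time_s: 44.6
tool_pos: [0.536, 0.2243, 0.3322]
tool_rot: [-179.6, 0.1, 6.2]
force: [0.1, -0.6, -0.4]
grip_width: 0.0605
grasp_force: 0.0
```

```bash
python3 - <<'E'
from h import *
go(.573,.392,.187,5.4); q(); sidebars('d11'); placed('s11',.066)
for b in bars(cam('wrist','w11')): print(np.round(b[:5],3),b[5].round(1))
E
```

```text
pos [0.536  0.2243 0.3322] rot [-1.7959e+02  1.0000e-01  6.2000e+00]
tool shift [ 0.0552 -0.1617  0.1462] turn after [-0.0071  0.0017  0.0139]
q [  19.9   20.8  -54.5   97.2   17.4   71.1 -122.3] t 44.6 grip 0.0605 0.0 F [ 0.1 -0.6 -0.4]
side bar 740 [390.5 354.9] [0.418 0.268]
side bar 837 [397.7 387.4] [0.406 0.352]
side bar 818 [311.7 399. ] [0.57  0.396]
placed mm [-39.8 105.9 124.8  17.4   1.1] [273. 224.]
placed mm [-41.3  24.3  75.7  19.1  89.8] [263. 250.]
[  0.574   0.391   5.582 129.475  22.637] [102.7 152.7]
[ 0.459  0.265  3.437 55.081 20.693] [263.7 306.8]
[ 0.463  0.342 88.182 22.471 17.76 ] [170.3 294.9]
[  0.41    0.257 -83.666 144.456  13.875] [265.1 356.2]
[ 0.375  0.261  3.437 41.929 22.651] [259.1 385.7]
[  0.388   0.141 -84.159  71.538  41.028] [381.1 387.8]
```

>>> send_rows --xyz '[[0.014,-0.04,0],[0.014,-0.04,0],[0.014,-0.04,0],[0.014,-0.041,0],[0,0,0.04],[0,0,0.04],[0,0,0.03],[0,0,0],[0,0,0],[0,0,0]]' --rotation '[[0,0,0],[0,0,0],[0,0,0],[0,0,0],[0,0,0],[0,0,0],[0,0,0],[0,0,0],[0,0,0],[0,0,0]]' --jaw '[0.7,0.7,0.7,0.7,0.7,0.7,0.7,0.7,0.7,0.7]'

```text
time_s: 45.75
tool_pos: [0.5791, 0.3823, 0.2249]
tool_rot: [-179.9, -0.1, 5.4]
force: [0.8, -0.0, -0.0]
grip_width: 0.0606
grasp_force: 0.0
```

```bash
python3 - <<'E'
from h import *
go(.5735,.3915,.187,5.5); q()
E
```

```text
pos [0.5791 0.3823 0.2249] rot [-1.7987e+02 -1.2000e-01  5.3600e+00]
tool shift [-0.0048 -0.0096  0.0379] turn after [-0.0023 -0.0021 -0.0024]
q [  -2.6   39.9  -47.6   85.7   30.8   67.9 -139.8] t 45.75 grip 0.0606 0.0 F [ 0.8 -0.  -0. ]
```

>>> send_rows --xyz '[[-0.0048,-0.0096,0],[0,0,0.015],[0,0,0.013],[0,0,0.0095],[0,0,0],[0,0,0],[0,0,0],[0,0,0],[0,0,0],[0,0,0],[0,0,0],[0,0,0],[0,0,0],[0,0,0],[0,0,0],[0,0,0]]' --rotation '[[0,0,0],[0,0,0],[0,0,0],[0,0,0],[0,0,0],[0,0,0],[0,0,0],[0,0,0],[0,0,0],[0,0,0],[0,0,0],[0,0,0],[0,0,0],[0,0,0],[0,0,0],[0,0,0]]' --jaw '[0.7,0.7,0.7,0.7,0.7,0.7,0,0,0,0,0,0,0,0,0,0]'

```text
time_s: 47.35
tool_pos: [0.5731, 0.3919, 0.1857]
tool_rot: [-179.9, -0.1, 5.4]
force: [0.3, -1.5, 9.0]
grip_width: 0.0216
grasp_force: 31.5
```

```bash
python3 - <<'E'
from h import *
a=np.radians(10.25)
for s in(1,-1): print(.5083-np.sin(a)*.042*s,-.1259+np.cos(a)*.042*s)
go(.5008,-.0846,.187,5.5); q()
E
```

```text
0.5008263710900986 -0.0845702906988558
0.5157736289099013 -0.16722970930114422
pos [0.5731 0.3919 0.1857] rot [-1.7994e+02 -6.0000e-02  5.4100e+00]
tool shift [-0.1168  0.4675 -0.0019] turn after [-0.0011 -0.0011 -0.0016]
q [  -4.3   42.3  -46.3   87.    32.5   64.7 -141.8] t 47.35 grip 0.0216 31.510594623541692 F [ 0.3 -1.5  9. ]
```

>>> send_rows --xyz '[[0,0,-0.02],[0,0,-0.04],[0,0,-0.04],[0,0,-0.04],[-0.0106,0.0425,0],[-0.0106,0.0425,0],[-0.0106,0.0425,0],[-0.0106,0.0425,0],[-0.0106,0.0425,0],[-0.0106,0.0425,0],[-0.0106,0.0425,0],[-0.0106,0.0425,0],[-0.0106,0.0425,0],[-0.0106,0.0425,0],[-0.0106,0.0425,0],[0,0,0],[0,0,0],[0,0,0],[0,0,0],[0,0,0]]' --rotation '[[0,0,0],[0,0,0],[0,0,0],[0,0,0],[0,0,0],[0,0,0],[0,0,0],[0,0,0],[0,0,0],[0,0,0],[0,0,0],[0,0,0],[0,0,0],[0,0,0],[0,0,0],[0,0,-0.085],[0,0,0],[0,0,0],[0,0,0],[0,0,0]]' --jaw '[0,0,0,0,0,0,0,0,0,0,0,0,0,0,0,0,0,0,0,0]'

```text
time_s: 49.35
tool_pos: [0.5007, -0.0835, 0.3245]
tool_rot: [-179.9, 0.1, 10.4]
force: [-0.6, 1.3, -4.0]
grip_width: 0.0217
grasp_force: 30.0
```

```bash
python3 - <<'E'
from h import *
go(.5008,-.0846,.249,10.25); q()
c=cam('wrist','w12'); cam('scene','s12'); placed('s12b',.066)
im=np.zeros((480,800,3),np.uint8); im[:,:500]=cv2.resize(c['image'],(500,480)); im[:300,500:]=cv2.resize(load('s12')['image'][200:330,210:340],(300,300)); cv2.imwrite('pics/crop12.png',im)
E
```

```text
pos [ 0.5007 -0.0835  0.3245] rot [-1.7993e+02  7.0000e-02  1.0410e+01]
tool shift [-0.      0.0012  0.0755] turn after [-0.0012  0.0012  0.0027]
q [ 54.2   8.7 -50.9 107.5   7.3  67.2 -78.8] t 49.35 grip 0.0217 29.999257922172546 F [-0.6  1.3 -4. ]
placed mm [ 52.   38.3 105.2  21.   89.5] [301. 260.]
```

View pics/crop12.png

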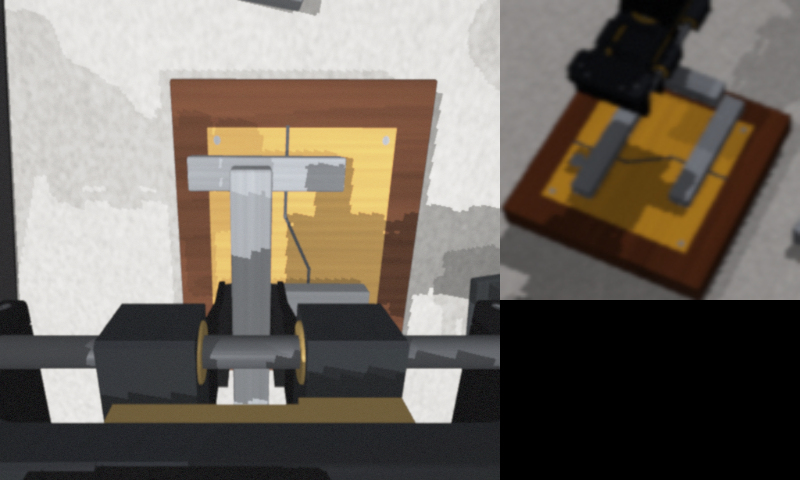

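Crop 12 shows that bar 1, the far cross bar at crop (187–345,173), is shifted lengthwise. Its centre is at column 266 while the brass centre is near 300, about 25 mm off, so it was knocked. Next I'll measure it.

```bash
python3 - <<'E'
from h import *
np.set_printoptions(precision=1,suppress=True)
a=np.radians(10.25); R=np.array([[np.cos(a),np.sin(a)],[-np.sin(a),np.cos(a)]])
def pf(c,u,v,z): return (R@(onz(c,u,v,z)[:2]-[.5083,-.1259]))*1000
c=load('w12')
for cx,cy in((187,157),(345,156),(345,190),(189,190)): print('bar1 w',pf(c,cx*1.28,cy,.066))
s=load('s12')
for cx,cy in((745,98),(716,90),(670,195),(690,204)): print('bar1 s',pf(s,210+(cx-500)/2.308,200+cy/2.308,.066))
for cx,cy in((572,184),(594,192)): print('bar2 s',pf(s,210+(cx-500)/2.308,200+cy/2.308,.066))
E
```

```text
bar1 w [62.  94.6]
bar1 w [ 63.1 -33.1]
bar1 w [ 41.5 -35.3]
bar1 w [41.  94.3]
bar1 s [63.8 97.3]
bar1 s [32.2 94. ]
bar1 s [ 45.2 -36.9]
bar1 s [ 67.7 -37.9]
bar2 s [-49.  -65.6]
bar2 s [-24.7 -64.6]
```

Bar 1 now lies at (52, 30) mm in the plates' frame and has to be (42, 0). I'll park bar 3 on the bare bench between the plates and the mat, then fix bar 1.

>>> send_rows --xyz '[[0.0078,-0.0427,0],[0.0078,-0.0427,0],[0.0078,-0.0427,0],[0.0078,-0.0427,0],[0,0,0.04],[0,0,0.04],[0,0,0.04],[0,0,0],[0,0,0],[0,0,0]]' --rotation '[[0,0,0],[0,0,0],[0,0,0],[0,0,0],[0,0,0],[0,0,0],[0,0,0],[0,0,0],[0,0,0],[0,0,0]]' --jaw '[0,0,0,0,0,0,0,0,0,0]'

```text
time_s: 50.5
tool_pos: [0.5019, 0.0894, 0.2067]
tool_rot: [-180.0, -0.2, 10.3]
force: [0.3, -0.6, -3.3]
grip_width: 0.0218
grasp_force: 30.0
```

```bash
python3 - <<'E'
from h import *
go(.50,.09,.183,10.25); q()
E
```

```text
pos [0.5019 0.0894 0.2067] rot [-1.7996e+02 -1.6000e-01  1.0300e+01]
tool shift [-0.0018 -0.0009  0.0237] turn after [-0.0007 -0.0028  0.0009]
q [  34.1   20.7  -53.2  113.4   20.2   55.3 -108.7] t 50.5 grip 0.0218 29.999273121356964 F [ 0.3 -0.6 -3.3]
```

>>> send_rows --xyz '[[0,0,0.012],[0,0,0.008],[0,0,0.0035],[0,0,0],[0,0,0],[0,0,0],[0,0,0],[0,0,0],[0,0,0],[0,0,0],[0,0,-0.02],[0,0,-0.045],[0,0,-0.045],[0,0,-0.03],[0,0,0]]' --rotation '[[0,0,0],[0,0,0],[0,0,0],[0,0,0],[0,0,0],[0,0,0],[0,0,0],[0,0,0],[0,0,0],[0,0,0],[0,0,0],[0,0,0],[0,0,0],[0,0,0],[0,0,0]]' --jaw '[0,0,0,0,0,0.6,0.6,0.6,0.6,0.6,0.6,0.6,0.6,0.6,0.6]'

```text
time_s: 52.0
tool_pos: [0.5027, 0.0898, 0.3261]
tool_rot: [179.9, -0.5, 10.3]
force: [0.0, 0.3, -0.0]
grip_width: 0.0521
grasp_force: 0.0
```

>>> send_rows --xyz '[[0.0041,0.0366,0],[0.0041,0.0366,0],[0.0041,0.0366,0],[0.0041,0.0366,0],[0.0041,0.0366,0],[0,0,0],[0,0,0],[0,0,0],[0,0,0],[0,0,0],[0,0,0],[0,0,0],[0,0,0],[0,0,0],[0,0,0],[0,0,0],[0,0,0.03],[0,0,0],[0,0,0],[0,0,0]]' --rotation '[[0,0,0],[0,0,0],[0,0,0],[0,0,0],[0,0,0],[0,0,-0.149],[0,0,-0.149],[0,0,-0.149],[0,0,-0.149],[0,0,-0.149],[0,0,-0.149],[0,0,-0.149],[0,0,-0.149],[0,0,-0.149],[0,0,-0.149],[0,0,-0.08],[0,0,0],[0,0,0],[0,0,0],[0,0,0]]' --jaw '[0.6,0.6,0.6,0.6,0.6,0.6,0.6,0.6,0.6,0.6,0.6,0.6,0.6,0.6,0.6,0.6,0.6,0.6,0.6,0.6]'

```text
time_s: 54.0
tool_pos: [0.554, -0.0873, 0.2918]
tool_rot: [180.0, -0.0, 100.3]
force: [0.7, -0.2, -0.4]
grip_width: 0.0522
grasp_force: 0.0
```

```bash
python3 - <<'E'
from h import *
go(.5542,-.0871,.234,100.25); q()
c=cam('wrist','w13'); d=cam('side','d13'); s=cam('scene','s13')
im=np.zeros((480,800,3),np.uint8); im[:,:480]=cv2.resize(c['image'],(480,480)); im[:240,480:]=cv2.resize(s['image'][200:320,210:370],(320,240)); im[240:,480:]=cv2.resize(d['image'][180:300,270:430],(320,240)); cv2.imwrite('pics/crop13.png',im)
E
```

```text
pos [ 0.554  -0.0873  0.2918] rot [ 1.8000e+02 -4.0000e-02  1.0027e+02]
tool shift [0.0001 0.0002 0.0578] turn after [ 0.     -0.0007  0.0003]
q [ 60.8  26.5 -66.8 102.2  26.1  68.8  -3.3] t 54.0 grip 0.0522 0.0 F [ 0.7 -0.2 -0.4]
```

View pics/crop13.png

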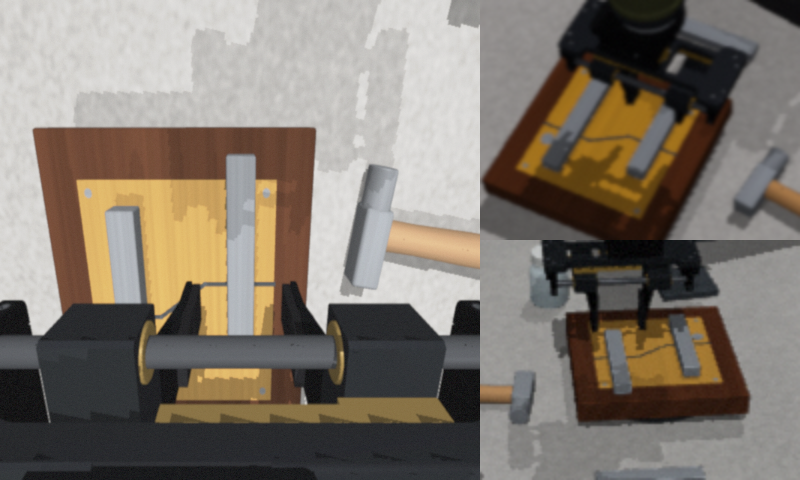

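Crop 13 shows bar 1 between the fingers, column 240 of 480, with its lower end still on the plate. Grip it, lift slightly, shift it (-30, -10) mm and release.

>>> send_rows --xyz '[[0,0,0.025],[0,0,0.02],[0,0,0.008],[0,0,0.004],[0,0,0],[0,0,0],[0,0,0],[0,0,0],[0,0,0],[0,0,0],[0,0,0],[0,0,0],[0,0,0]]' --rotation '[[0,0,0],[0,0,0],[0,0,0],[0,0,0],[0,0,0],[0,0,0],[0,0,0],[0,0,0],[0,0,0],[0,0,0],[0,0,0],[0,0,0],[0,0,0]]' --jaw '[0.6,0.6,0.6,0.6,0.6,0,0,0,0,0,0,0,0]'

```text
time_s: 55.45
tool_pos: [0.5536, -0.0875, 0.2341]
tool_rot: [-180.0, -0.0, 100.3]
force: [-0.8, -0.2, 2.2]
grip_width: 0.0214
grasp_force: 30.0
```

>>> send_rows --xyz '[[0,0,-0.015],[-0.015,-0.005,0],[-0.015,-0.005,0],[0,0,0],[0,0,0],[0,0,0],[0,0,0]]' --rotation '[[0,0,0],[0,0,0],[0,0,0],[0,0,0],[0,0,0],[0,0,0],[0,0,0]]' --jaw '[0,0,0,0,0,0,0]'

```text
time_s: 56.15
tool_pos: [0.549, -0.1182, 0.2488]
tool_rot: [-179.9, -0.1, 100.3]
force: [0.1, 0.9, -2.8]
grip_width: 0.0218
grasp_force: 30.0
```

```bash
python3 - <<'E'
from h import *
go(.5496,-.1184,.234,100.25); q()
E
```

```text
pos [ 0.549  -0.1182  0.2488] rot [-1.7993e+02 -8.0000e-02  1.0031e+02]
tool shift [-0.0003  0.0006  0.0148] turn after [-0.0011 -0.0014  0.0011]
q [ 61.6  29.4 -64.1 104.3  29.1  65.   -2.2] t 56.15 grip 0.0218 29.998281598091125 F [ 0.1  0.9 -2.8]
```

>>> send_rows --xyz '[[0,0,0.01],[0,0,0.0045],[0,0,0],[0,0,0],[0,0,0],[0,0,0],[0,0,0],[0,0,0],[0,0,0],[0,0,-0.02],[0,0,-0.045],[0,0,-0.035],[0,0,0]]' --rotation '[[0,0,0],[0,0,0],[0,0,0],[0,0,0],[0,0,0],[0,0,0],[0,0,0],[0,0,0],[0,0,0],[0,0,0],[0,0,0],[0,0,0],[0,0,0]]' --jaw '[0,0,0,0,0.6,0.6,0.6,0.6,0.6,0.6,0.6,0.6,0.6]'

```text
time_s: 57.45
tool_pos: [0.551, -0.1183, 0.3393]
tool_rot: [179.6, 0.2, 100.3]
force: [0.2, -0.2, 0.2]
grip_width: 0.0523
grasp_force: 0.0
```

>>> send_rows --xyz '[[0,0,0],[0,0,0],[0,0,0],[0,0,0],[0,0,0],[0,0,0],[0,0,0],[0,0,0],[0,0,0],[0,0,0],[0,0,0],[-0.0019,-0.0425,0],[-0.0019,-0.0425,0],[-0.0019,-0.0425,0],[-0.0019,-0.0425,0],[-0.0019,-0.0425,0],[0,0,0],[0,0,0],[0,0,0],[0,0,0]]' --rotation '[[0,0,0.149],[0,0,0.149],[0,0,0.149],[0,0,0.149],[0,0,0.149],[0,0,0.149],[0,0,0.149],[0,0,0.149],[0,0,0.149],[0,0,0.149],[0,0,0.081],[0,0,0],[0,0,0],[0,0,0],[0,0,0],[0,0,0],[0,0,0],[0,0,0],[0,0,0],[0,0,0]]' --jaw '[0.7,0.7,0.7,0.7,0.7,0.7,0.7,0.7,0.7,0.7,0.7,0.7,0.7,0.7,0.7,0.7,0.7,0.7,0.7,0.7]'

```text
time_s: 59.45
tool_pos: [0.5024, 0.0869, 0.3343]
tool_rot: [-180.0, 0.1, 10.1]
force: [-0.3, 0.0, 0.1]
grip_width: 0.0609
grasp_force: 0.0
```

```bash
python3 - <<'E'
from h import *
go(.502,.0895,.186,10.25); q()
cam('scene','s14'); d=cam('side','d14'); w=cam('wrist','w14'); sidebars('d14b')
im=np.zeros((560,800,3),np.uint8); im[:280,:320]=cv2.resize(load('s14')['image'][195:335,210:370],(320,280)); im[280:,:320]=cv2.resize(d['image'][180:320,270:430],(320,280)); im[:480,320:]=cv2.resize(w['image'],(480,480)); cv2.imwrite('pics/crop14.png',im)
E
```

```text
pos [0.5024 0.0869 0.3343] rot [-1.7995e+02  9.0000e-02  1.0090e+01]
tool shift [ 0.0003 -0.0025  0.1483] turn after [-0.0009  0.0016 -0.0028]
q [  42.2   10.3  -59.3  106.4    9.4   68.7 -100.1] t 59.45 grip 0.0609 0.0 F [-0.3  0.   0.1]
side bar 719 [390.5 354.9] [0.418 0.267]
side bar 784 [397.9 387.2] [0.405 0.351]
```

View pics/crop14.png

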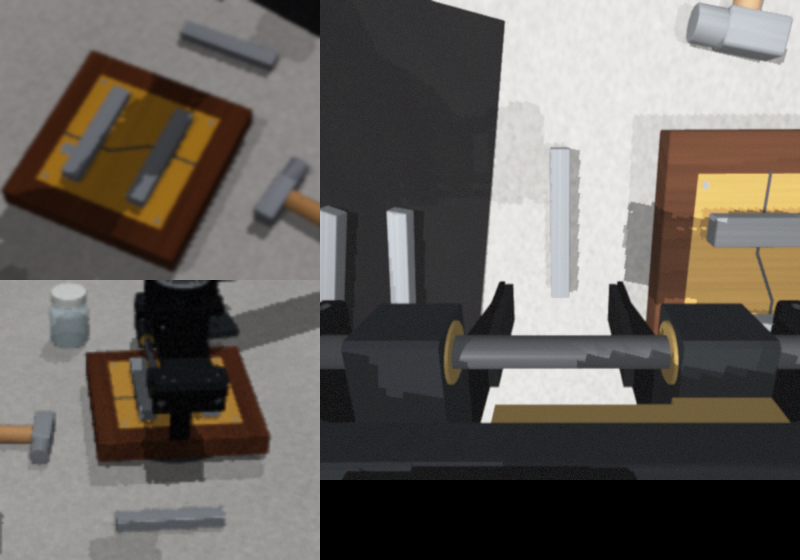

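```bash
python3 - <<'E'
from h import *
np.set_printoptions(precision=4,suppress=True)
c=load('w14')
P=np.array([onz(c,(u-320)*640/480,v,.016)[:2] for u,v in((551,148),(569,149),(569,297),(551,297))]); print(P,P.mean(0),np.linalg.norm(P[0]-P[3]),np.degrees(np.arctan2(*(P[0]-P[3])[::-1])))
go(*P.mean(0),.186,10.25)
# placed bars in scene, corners at z .066, pf frame
a=np.radians(10.25); R=np.array([[np.cos(a),np.sin(a)],[-np.sin(a),np.cos(a)]])
s=load('s14'); 
for n,l in(('b2',((111,88),(130,92),(62,172),(80,178))),('b1',((174,110),(191,113),(130,195),(146,203)))):
    Q=np.array([(R@(onz(s,210+u/2,195+v/2,.066)[:2]-[.5083,-.1259]))*1000 for u,v in l]); print(n,Q.round(0).tolist(),Q.mean(0))
E
```

```text
[[0.5634 0.1083]
 [0.566  0.0896]
 [0.4399 0.0659]
 [0.4361 0.087 ]] [0.5014 0.0877] 0.12905895313982116 9.53221250410242
pos [0.5022 0.0877 0.3345] rot [-179.94    0.07   10.16]
tool shift [-0.0007  0.      0.1485] turn after [-0.0011  0.0012 -0.0016]
b2 [[-51.0, 57.0], [-28.0, 61.0], [-48.0, -69.0], [-25.0, -67.0]] [-37.8919  -4.5703]
b1 [[32.0, 59.0], [52.0, 64.0], [37.0, -63.0], [58.0, -65.0]] [44.517  -1.3142]
```

>>> send_rows --xyz '[[-0.0007,0,0.04],[0,0,0.04],[0,0,0.04],[0,0,0.02],[0,0,0.01],[0,0,0],[0,0,0],[0,0,0],[0,0,0],[0,0,0],[0,0,0],[0,0,0],[0,0,0],[0,0,0],[0,0,0],[0,0,0]]' --rotation '[[0,0,0],[0,0,0],[0,0,0],[0,0,0],[0,0,0],[0,0,0],[0,0,0],[0,0,0],[0,0,0],[0,0,0],[0,0,0],[0,0,0],[0,0,0],[0,0,0],[0,0,0],[0,0,0]]' --jaw '[0.7,0.7,0.7,0.7,0.7,0.7,0,0,0,0,0,0,0,0,0,0]'

```text
time_s: 61.25
tool_pos: [0.5012, 0.0885, 0.1847]
tool_rot: [-180.0, 0.1, 10.2]
force: [-0.1, -0.8, 3.0]
grip_width: 0.0216
grasp_force: 30.0
```

>>> send_rows --xyz '[[0,0,-0.02],[0,0,-0.045],[0,0,-0.045],[0,0,-0.03],[-0.0079,0.0424,0],[-0.0079,0.0424,0],[-0.0079,0.0424,0],[-0.0079,0.0424,0],[0,0,0],[0,0,0],[0,0,0],[0,0,0]]' --rotation '[[0,0,0],[0,0,0],[0,0,0],[0,0,0],[0,0,0],[0,0,0],[0,0,0],[0,0,0],[0,0,0],[0,0,0],[0,0,0],[0,0,0]]' --jaw '[0,0,0,0,0,0,0,0,0,0,0,0]'

```text
time_s: 62.45
tool_pos: [0.5003, -0.0824, 0.3243]
tool_rot: [-179.9, 0.1, 10.4]
force: [0.4, 0.2, -4.5]
grip_width: 0.0219
grasp_force: 30.0
```

```bash
python3 - <<'E'
from h import *
go(.5008,-.0846,.25,10.25); q()
E
```

```text
pos [ 0.5003 -0.0824  0.3243] rot [-1.7992e+02  8.0000e-02  1.0410e+01]
tool shift [0.0002 0.0023 0.0743] turn after [-0.0015  0.0013  0.0027]
q [ 57.2   9.4 -54.4 107.5   8.2  67.3 -79.7] t 62.45 grip 0.0219 29.999092519283295 F [ 0.4  0.2 -4.5]
```

>>> send_rows --xyz '[[0,0.0015,0.03],[0,0,0.02],[0,0,0.01],[0,0,0],[0,0,0],[0,0,0],[0,0,0]]' --rotation '[[0,0,0],[0,0,0],[0,0,0],[0,0,0],[0,0,0],[0,0,0],[0,0,0]]' --jaw '[0,0,0,0,0,0,0]'

```text
time_s: 63.15
tool_pos: [0.5011, -0.0855, 0.2655]
tool_rot: [180.0, -0.0, 10.2]
force: [-1.3, -0.3, -2.8]
grip_width: 0.0213
grasp_force: 30.0
```

```bash
python3 - <<'E'
from h import *
go(.5008,-.0846,.2507,10.25); q()
E
```

```text
pos [ 0.5011 -0.0855  0.2655] rot [ 1.7999e+02 -3.0000e-02  1.0250e+01]
tool shift [-0.0001 -0.0009  0.0148] turn after [ 0.0001 -0.0005 -0.0001]
q [ 54.9  14.3 -53.  110.9  13.   61.  -83.4] t 63.15 grip 0.0213 29.99894767999649 F [-1.3 -0.3 -2.8]
```

>>> send_rows --xyz '[[0,-0.0008,0.008],[0,0,0.005],[0,0,0.0015],[0,0,0],[0,0,0],[0,0,0],[0,0,0],[0,0,0],[0,0,0],[0,0,0],[0,0,-0.02],[0,0,-0.045],[0,0,-0.045],[0,0,0],[0,0,0]]' --rotation '[[0,0,0],[0,0,0],[0,0,0],[0,0,0],[0,0,0],[0,0,0],[0,0,0],[0,0,0],[0,0,0],[0,0,0],[0,0,0],[0,0,0],[0,0,0],[0,0,0],[0,0,0]]' --jaw '[0,0,0,0,0,0.6,0.6,0.6,0.6,0.6,0.6,0.6,0.6,0.6,0.6]'

```text
time_s: 64.65
tool_pos: [0.5008, -0.0848, 0.3609]
tool_rot: [179.9, -0.0, 10.2]
force: [-0.8, -0.7, -0.8]
grip_width: 0.0524
grasp_force: 0.0
```

```bash
python3 - <<'E'
from h import *
for b in bars(load('w6')): print(np.round(b[:5],3),b[5].round(1))
go(.418,.267,.36,5); q(); sidebars('d15')
E
```

```text
[  0.561   0.39    5.5   104.377  23.142] [194.4  62. ]
[  0.559   0.313   6.054 108.611  22.552] [281.4  64.3]
[  0.561   0.229   5.448 104.831  23.363] [375.7  62.3]
[  0.419   0.264   3.028 130.488  22.571] [334.9 215.6]
[3.79000e-01 2.84000e-01 5.40000e-02 1.83713e+02 1.59346e+02] [301.  285.9]
[  0.26    0.337 -89.949 164.102  18.49 ] [272.6 356.7]
[ 2.1600e-01  2.8600e-01 -8.3480e+01  2.5083e+02  7.3423e+01] [317.6 388. ]
pos [ 0.5008 -0.0848  0.3609] rot [ 1.7994e+02 -3.0000e-02  1.0230e+01]
tool shift [-0.019  -0.3609  0.0005] turn after [ 0.001  -0.0006  0.0912]
q [ 58.9   7.  -55.1 104.9   6.1  71.1 -77.8] t 64.65 grip 0.0524 0.0 F [-0.8 -0.7 -0.8]
side bar 599 [390.  354.2] [0.419 0.266]
side bar 667 [397.6 386.1] [0.406 0.349]
```

>>> send_rows --xyz '[[-0.0023,-0.0447,0],[-0.0023,-0.0447,0],[-0.0023,-0.0447,0],[-0.0023,-0.0447,0],[-0.0023,-0.0447,0],[-0.0023,-0.0447,0],[-0.0023,-0.0447,0],[-0.0023,-0.0447,0],[0,0,0],[0,0,0.04],[0,0,0.04],[0,0,0.03],[0,0,0],[0,0,0],[0,0,0],[0,0,0]]' --rotation '[[0,0,0],[0,0,0],[0,0,0],[0,0,0],[0,0,0],[0,0,0],[0,0,0],[0,0,0],[0,0,0.126],[0,0,0],[0,0,0],[0,0,0],[0,0,0],[0,0,0],[0,0,0],[0,0,0]]' --jaw '[0.7,0.7,0.7,0.7,0.7,0.7,0.7,0.7,0.7,0.7,0.7,0.7,0.7,0.7,0.7,0.7]'

```text
time_s: 66.3
tool_pos: [0.4194, 0.2643, 0.2519]
tool_rot: [-179.9, -0.1, 3.0]
force: [-0.4, -0.4, 0.0]
grip_width: 0.0609
grasp_force: 0.0
```

```bash
python3 - <<'E'
from h import *
go(.419,.264,.187,3); q(); sidebars('d16')
E
```

```text
pos [0.4194 0.2643 0.2519] rot [-1.7992e+02 -9.0000e-02  3.0000e+00]
tool shift [-0.0005  0.0004  0.0649] turn after [-0.0014 -0.0016  0.    ]
q [  24.1   18.6  -66.3  113.1   19.6   60.5 -137.9] t 66.3 grip 0.0609 0.0 F [-0.4 -0.4  0. ]
side bar 660 [391.  355.6] [0.417 0.27 ]
side bar 841 [397.7 387.5] [0.405 0.352]
```

>>> send_rows --xyz '[[0,0,0.025],[0,0,0.02],[0,0,0.014],[0,0,0.005],[0,0,0],[0,0,0],[0,0,0],[0,0,0],[0,0,0],[0,0,0],[0,0,0],[0,0,0],[0,0,0],[0,0,0],[0,0,0]]' --rotation '[[0,0,0],[0,0,0],[0,0,0],[0,0,0],[0,0,0],[0,0,0],[0,0,0],[0,0,0],[0,0,0],[0,0,0],[0,0,0],[0,0,0],[0,0,0],[0,0,0],[0,0,0]]' --jaw '[0.7,0.7,0.7,0.7,0.7,0,0,0,0,0,0,0,0,0,0]'

```text
time_s: 67.85
tool_pos: [0.4187, 0.264, 0.1864]
tool_rot: [-180.0, 0.1, 3.0]
force: [0.2, -0.2, 2.1]
grip_width: 0.0216
grasp_force: 30.0
```

```bash
python3 - <<'E'
from h import *
go(.5158,-.1672,.187,3); q()
E
```

```text
pos [0.4187 0.264  0.1864] rot [-1.7995e+02  6.0000e-02  3.0200e+00]
tool shift [ 0.0742  0.4357 -0.001 ] turn after [-0.0008  0.001   0.0004]
q [  18.3   24.7  -60.8  115.9   26.5   54.5 -143.2] t 67.85 grip 0.0216 30.000343322753906 F [ 0.2 -0.2  2.1]
```

>>> send_rows --xyz '[[0,0,-0.02],[0,0,-0.045],[0,0,-0.045],[0,0,-0.04],[0.0074,0.0436,0],[0.0074,0.0436,0],[0.0074,0.0436,0],[0.0074,0.0436,0],[0.0074,0.0436,0],[0.0074,0.0436,0],[0.0074,0.0436,0],[0.0074,0.0436,0],[0.0074,0.0436,0],[0.0076,0.0433,0],[0,0,0],[0,0,0],[0,0,0],[0,0,0]]' --rotation '[[0,0,0],[0,0,0],[0,0,0],[0,0,0],[0,0,0],[0,0,0],[0,0,0],[0,0,0],[0,0,0],[0,0,0],[0,0,0],[0,0,0],[0,0,0],[0,0,0],[0,0,-0.1265],[0,0,0],[0,0,0],[0,0,0]]' --jaw '[0,0,0,0,0,0,0,0,0,0,0,0,0,0,0,0,0,0]'

```text
time_s: 69.65
tool_pos: [0.5158, -0.1657, 0.3357]
tool_rot: [-179.9, 0.1, 10.3]
force: [-0.5, 0.9, -3.8]
grip_width: 0.0215
grasp_force: 30.0
```

>>> send_rows --xyz '[[0,0,0.03],[0,0,0.02],[0,0,0.02],[0,0,0],[0,0,0],[0,0,0],[0,0,0]]' --rotation '[[0,0,0],[0,0,0],[0,0,0],[0,0,0],[0,0,0],[0,0,0],[0,0,0]]' --jaw '[0,0,0,0,0,0,0]'

```text
time_s: 70.35
tool_pos: [0.5164, -0.1672, 0.2672]
tool_rot: [180.0, -0.0, 10.3]
force: [0.6, 1.2, -2.6]
grip_width: 0.0218
grasp_force: 30.0
```

```bash
python3 - <<'E'
from h import *
go(.5158,-.1672,.2496,10.25); q()
E
```

```text
pos [ 0.5164 -0.1672  0.2672] rot [ 1.7996e+02 -4.0000e-02  1.0270e+01]
tool shift [-0.0006 -0.0001  0.0176] turn after [ 0.0006 -0.0007  0.0003]
q [ 62.7  20.2 -55.  106.2  18.5  63.1 -79. ] t 70.35 grip 0.0218 29.999367892742157 F [ 0.6  1.2 -2.6]
```

>>> send_rows --xyz '[[0,0,0.01],[0,0,0.005],[0,0,0.0025],[0,0,0],[0,0,0],[0,0,0],[0,0,0],[0,0,0],[0,0,0],[0,0,0],[0,0,0],[0,0,-0.02],[0,0,-0.045],[0,0,-0.045],[0,0,0],[0,0,0]]' --rotation '[[0,0,0],[0,0,0],[0,0,0],[0,0,0],[0,0,0],[0,0,0],[0,0,0],[0,0,0],[0,0,0],[0,0,0],[0,0,0],[0,0,0],[0,0,0],[0,0,0],[0,0,0],[0,0,0]]' --jaw '[0,0,0,0,0,0,0.6,0.6,0.6,0.6,0.6,0.6,0.6,0.6,0.6,0.6]'

```text
time_s: 71.95
tool_pos: [0.5162, -0.1674, 0.3593]
tool_rot: [179.9, -0.0, 10.3]
force: [-0.3, 0.1, -0.4]
grip_width: 0.0524
grasp_force: 0.0
```

```bash
python3 - <<'E'
from h import *
def top(c,z=.019,seed=None):
    hsv=cv2.cvtColor(c['image'],cv2.COLOR_BGR2HSV); s,v=hsv[...,1].astype(int),hsv[...,2].astype(int)
    mask=np.zeros(s.shape,np.uint8); cv2.fillConvexPoly(mask,np.array([[292,326],[427,334],[434,432],[276,427]]),1)
    for th in(85,130,150):
        N,L,st,ce=cv2.connectedComponentsWithStats(((s<70)&(v>th)&(mask>0)).astype(np.uint8))
        for i in range(1,N):
            if st[i,4]>150:
                W=np.array([onz(c,*p,z)[:2]*1000 for p in np.argwhere(L==i)[:,::-1]],np.float32)
                (x,y),(w,h),t=cv2.minAreaRect(W); print(th,np.round([x,y,w,h,t],1))
top(load('side0'));
top(cam('side','d17')); go(.405,.345,.36,0); q()
E
```

```text
85 [572.  231.7 126.2  21.2   5.7]
85 [418.2 265.8 128.6  24.    3.1]
85 [568.7 316.8 127.9  23.9   5.6]
85 [405.3 350.3  23.5 127.8  85.1]
85 [570.1 394.8 120.4  21.1   5.5]
85 [405.6 354.3  32.3 127.8  85.1]
pos [ 0.5156 -0.1674  0.358 ] rot [-1.7996e+02  1.0000e-01  1.0260e+01]
tool shift [-0.0176 -0.524  -0.0017] turn after [-0.0005  0.0018  0.1791]
q [ 66.5  14.1 -58.  100.6  12.5  72.3 -74.3] t 72.0 grip 0.0521 0.0 F [-0.6  0.  -0.1]
```

>>> send_rows --xyz '[[-0.0013,-0.0439,0],[-0.0013,-0.0439,0],[-0.0013,-0.0439,0],[-0.0013,-0.0439,0],[-0.0013,-0.0439,0],[-0.0013,-0.0439,0],[-0.0013,-0.0439,0],[-0.0013,-0.0439,0],[-0.0013,-0.0439,0],[-0.0013,-0.0439,0],[-0.0013,-0.0439,0],[-0.0013,-0.0439,0],[0,0,0],[0,0,0],[0,0,0]]' --rotation '[[0,0,0],[0,0,0],[0,0,0],[0,0,0],[0,0,0],[0,0,0],[0,0,0],[0,0,0],[0,0,0],[0,0,0],[0,0,0],[0,0,0],[0,0,0],[0,0,0],[0,0,0]]' --jaw '[0.7,0.7,0.7,0.7,0.7,0.7,0.7,0.7,0.7,0.7,0.7,0.7,0.7,0.7,0.7]'

```text
time_s: 73.5
tool_pos: [0.4071, 0.3469, 0.3577]
tool_rot: [180.0, 0.2, 10.2]
force: [0.2, 0.0, -0.7]
grip_width: 0.061
grasp_force: 0.0
```

```bash
python3 - <<'E'
from h import *
go(.406,.348,.187,-4.9); q(); cam('wrist','w18')
c=cam('scene','s18'); o=np.zeros((480,800,3),np.uint8); o[:360,:480]=cv2.resize(load('w18')['image'],(480,360)); o[:320,480:]=cv2.resize(c['image'][195:335,210:350],(320,320)); cv2.imwrite('pics/crop18.png',o)
E
```

```text
pos [0.4071 0.3469 0.3577] rot [1.7996e+02 1.7000e-01 1.0200e+01]
tool shift [-0.0004 -0.0014  0.1707] turn after [0.001  0.0028 0.2635]
q [  18.5   18.5  -71.6  101.3   18.2   73.6 -137.3] t 73.5 grip 0.061 0.0 F [ 0.2  0.  -0.7]
```

>>> send_rows --xyz '[[0,-0.001,0.03],[0,0,0.03],[0,0,0.03],[0,0,0.03],[0,0,0],[0,0,0],[0,0,0]]' --rotation '[[0,0,0],[0,0,0],[0,0,0],[0,0,0],[0,0,0],[0,0,0],[0,0,0]]' --jaw '[0.7,0.7,0.7,0.7,0.7,0.7,0.7]'

```text
time_s: 74.3
tool_pos: [0.4073, 0.3493, 0.2407]
tool_rot: [-179.9, -0.1, 10.2]
force: [-0.4, 0.4, 0.5]
grip_width: 0.0608
grasp_force: 0.0
```

```bash
python3 - <<'E'
from h import *
go(.406,.348,.187,-4.9); q()
E
```

```text
pos [0.4073 0.3493 0.2407] rot [-1.7989e+02 -8.0000e-02  1.0190e+01]
tool shift [-0.0016  0.0012  0.0537] turn after [-0.0021 -0.0012  0.2633]
q [  10.9   26.5  -64.5  108.2   27.    62.4 -144.1] t 74.3 grip 0.0608 0.0 F [-0.4  0.4  0.5]
```

>>> send_rows --xyz '[[-0.001,0.001,0.02],[0,0,0.02],[0,0,0.009],[0,0,0.004],[0,0,0],[0,0,0],[0,0,0],[0,0,0],[0,0,0],[0,0,0],[0,0,0],[0,0,0],[0,0,0],[0,0,0],[0,0,0],[0,0,0]]' --rotation '[[0,0,0],[0,0,0],[0,0,0],[0,0,0],[0,0,0],[0,0,0],[0,0,0],[0,0,0],[0,0,0],[0,0,0],[0,0,0],[0,0,0],[0,0,0],[0,0,0],[0,0,0],[0,0,0]]' --jaw '[0.7,0.7,0.7,0.7,0.7,0,0,0,0,0,0,0,0,0,0,0]'

```text
time_s: 75.9
tool_pos: [0.4055, 0.3483, 0.1861]
tool_rot: [-179.9, 0.0, 10.3]
force: [-1.1, 0.1, 2.6]
grip_width: 0.0218
grasp_force: 29.6
```

```bash
python3 - <<'E'
from h import *
go(.467,-.1334,.187,10.2); go(.5496,-.1184,.187,10.2); q()
E
```

```text
pos [0.4055 0.3483 0.1861] rot [-1.7994e+02  5.0000e-02  1.0280e+01]
tool shift [-0.0254  0.4849 -0.0014] turn after [-0.0011  0.0009  0.0014]
pos [0.4055 0.3483 0.1861] rot [-1.7994e+02  5.0000e-02  1.0280e+01]
tool shift [ 0.0586  0.4849 -0.0015] turn after [-0.0011  0.0009  0.0014]
q [   7.3   30.4  -60.5  110.6   31.4   57.5 -147.3] t 75.9 grip 0.0218 29.614926874637604 F [-1.1  0.1  2.6]
```

The grip width of 21.8 mm shows the bar pulled square in the jaws. Carry it to the third layer.

>>> send_rows --xyz '[[0,0,-0.02],[0,0,-0.045],[0,0,-0.045],[0,0,-0.045],[0.0053,0.0441,0],[0.0053,0.0441,0],[0.0053,0.0441,0],[0.0053,0.0441,0],[0.0053,0.0441,0],[0.0053,0.0441,0],[0.0053,0.0441,0],[0.0053,0.0441,0],[0.0053,0.0441,0],[0.0053,0.0441,0],[0.0053,0.0441,0],[0,0,0]]' --rotation '[[0,0,0],[0,0,0],[0,0,0],[0,0,0],[0,0,0],[0,0,0],[0,0,0],[0,0,0],[0,0,0],[0,0,0],[0,0,0],[0,0,0],[0,0,0],[0,0,0],[0,0,0],[0,0,0]]' --jaw '[0,0,0,0,0,0,0,0,0,0,0,0,0,0,0,0]'

```text
time_s: 77.5
tool_pos: [0.5496, -0.1279, 0.3385]
tool_rot: [180.0, 0.2, 9.6]
force: [-0.3, -0.5, -4.5]
grip_width: 0.0217
grasp_force: 29.7
```

>>> send_rows --xyz '[[0,0,0],[0,0,0],[0,0,0],[0,0,0],[0,0,0],[0,0,0],[0,0,0],[0,0,0],[0,0,0],[0,0,0],[0,0,0],[0,0,0.03],[0,0,0],[0,0,0],[0,0,0],[0,0,0]]' --rotation '[[0,0,-0.149],[0,0,-0.149],[0,0,-0.149],[0,0,-0.149],[0,0,-0.149],[0,0,-0.149],[0,0,-0.149],[0,0,-0.149],[0,0,-0.149],[0,0,-0.149],[0,0,-0.08],[0,0,0],[0,0,0],[0,0,0],[0,0,0],[0,0,0]]' --jaw '[0,0,0,0,0,0,0,0,0,0,0,0,0,0,0,0]'

```text
time_s: 79.1
tool_pos: [0.5498, -0.1187, 0.3114]
tool_rot: [180.0, -0.0, 100.2]
force: [1.1, -0.0, -3.5]
grip_width: 0.0216
grasp_force: 29.7
```

```bash
python3 - <<'E'
from h import *
go(.5496,-.1184,.2652,100.25); q(); cam('wrist','w19')
c=load('w19'); s=load('s18'); d=cam('side','d19')
o=np.zeros((560,800,3),np.uint8); o[:360,:480]=cv2.resize(c['image'],(480,360)); o[:320,480:]=cv2.resize(s['image'][195:335,210:350],(320,320)); o[360:,:300]=cv2.resize(d['image'][190:290,290:440],(300,200)); o[320:560,480:]=cv2.resize(s['image'][300:375,150:250],(320,240)); cv2.imwrite('pics/crop19.png',o)
E
```

```text
pos [ 0.5498 -0.1187  0.3114] rot [ 1.7999e+02 -2.0000e-02  1.0022e+02]
tool shift [ 0.0003 -0.0002  0.0462] turn after [ 0.0002 -0.0004 -0.0005]
q [ 68.7  30.9 -75.3 100.7  31.2  73.2  -3.9] t 79.1 grip 0.0216 29.68825489282608 F [ 1.1 -0.  -3.5]
```

View pics/crop19.png

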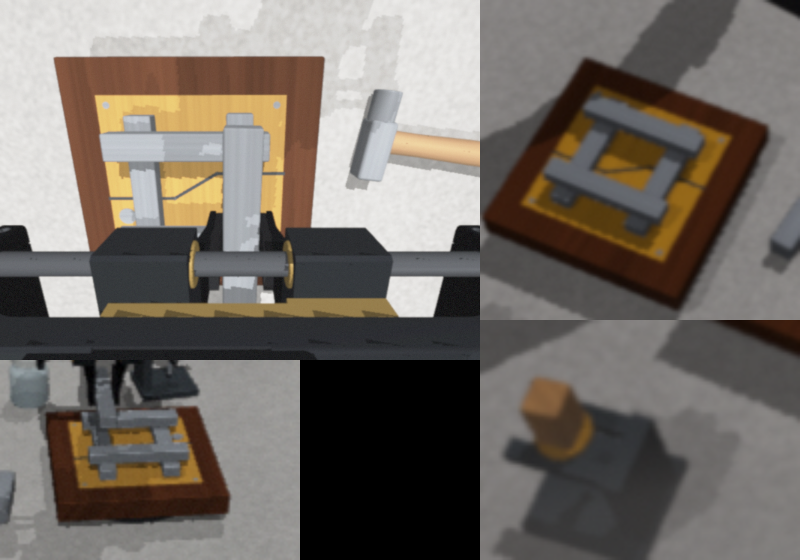

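Crop 19 shows a square two-layer pile, bar 5 straight in the jaws above its place, and the stylus hanging upright. Now lower and release.

>>> send_rows --xyz '[[0,0,0.02],[0,0,0.014],[0,0,0.008],[0,0,0.0035],[0,0,0],[0,0,0],[0,0,0],[0,0,0]]' --rotation '[[0,0,0],[0,0,0],[0,0,0],[0,0,0],[0,0,0],[0,0,0],[0,0,0],[0,0,0]]' --jaw '[0,0,0,0,0,0,0,0]'

```text
time_s: 80.0
tool_pos: [0.5496, -0.1188, 0.2651]
tool_rot: [-180.0, -0.0, 100.2]
force: [-0.4, -0.2, -3.6]
grip_width: 0.0213
grasp_force: 29.7
```

```bash
python3 - <<'E'
from h import *
go(.5496,-.1184,.2651,100.25); q()
E
```

```text
pos [ 0.5496 -0.1188  0.2651] rot [-1.7998e+02 -5.0000e-02  1.0023e+02]
tool shift [0.0004 0.0001 0.    ] turn after [-0.0004 -0.0008 -0.0003]
q [ 66.5  33.4 -72.2 103.3  34.1  69.1  -5.8] t 80.0 grip 0.0213 29.74382311105728 F [-0.4 -0.2 -3.6]
```

>>> send_rows --xyz '[[0,0,0.0008],[0,0,0],[0,0,0],[0,0,0],[0,0,0],[0,0,0],[0,0,0],[0,0,0],[0,0,0],[0,0,-0.015],[0,0,-0.025],[0,0,-0.02],[0,0,0],[0,0,0],[0,0,0],[0,0,0],[0,0,0],[0,0,0]]' --rotation '[[0,0,0],[0,0,0],[0,0,0],[0,0,0],[0,0,0],[0,0,0],[0,0,0],[0,0,0],[0,0,0],[0,0,0],[0,0,0],[0,0,0],[0,0,0.149],[0,0,0.149],[0,0,0.149],[0,0,0.149],[0,0,0.149],[0,0,0]]' --jaw '[0,0,0,0.6,0.6,0.6,0.6,0.6,0.6,0.6,0.6,0.6,0.6,0.6,0.6,0.6,0.6,0.6]'

```text
time_s: 81.8
tool_pos: [0.5497, -0.1185, 0.3255]
tool_rot: [180.0, 0.0, 57.5]
force: [-0.6, 0.3, 0.6]
grip_width: 0.0523
grasp_force: 0.0
```

>>> send_rows --xyz '[[0,0,-0.03],[0,0,-0.03],[-0.02,-0.035,0],[-0.02,-0.035,0],[-0.02,-0.035,0],[-0.02,-0.035,0],[-0.02,-0.035,0],[0,0,0],[0,0,0],[0,0,0]]' --rotation '[[0,0,0],[0,0,0],[0,0,0],[0,0,0],[0,0,0],[0,0,0],[0,0,0],[0,0,0],[0,0,0],[0,0,0]]' --jaw '[0.6,0.6,0.6,0.6,0.6,0.6,0.6,0.6,0.6,0.6]'

```text
time_s: 82.8
tool_pos: [0.3889, -0.11, 0.3883]
tool_rot: [-179.7, 0.5, 57.9]
force: [-0.4, -0.5, -0.6]
grip_width: 0.0521
grasp_force: 0.0
```

```bash
python3 - <<'E'
from h import *
q(); o=env.get_obs(); print(o['tool_pos'],o['tool_rot'])
s=cam('scene','s20'); d=cam('side','d20')
a=np.radians(10.25); R=np.array([[np.cos(a),np.sin(a)],[-np.sin(a),np.cos(a)]])
def W(x,y,z): return [*(R.T@[x,y]+[.5083,-.1259]),z]
S=s['image'].copy();D=d['image'].copy()
# overlay expected top rectangles for check
for x,y,z,ori in((.042,0,.066,1),(-.042,0,.066,1),(0,.042,.082,0),(0,-.042,.082,0),(.042,0,.098,1)):
    hx,hy=(.011,.065) if ori else (.065,.011)
    for c,im in((s,S),(d,D)):
        P=np.array([proj(c,W(x+i*hx,y+j*hy,z)) for i,j in((1,1),(1,-1),(-1,-1),(-1,1))]); cv2.polylines(im,[np.round(P*16).astype(int)],True,(0,0,255) if z>.09 else (0,255,0),1,cv2.LINE_AA,4)
o=np.zeros((600,800,3),np.uint8)
o[:360,:400]=cv2.resize(S[205:322,215:345],(400,360)); o[:360,400:]=cv2.resize(D[195:285,300:400],(400,360))
o[360:,:300]=cv2.resize(s['image'][300:375,150:244],(300,240)); o[360:,300:600]=cv2.resize(d['image'][140:215,340:434],(300,240))
cv2.imwrite('pics/final.png',o)
E
```

```text
q [ 76.4 -17.  -53.8 114.7 -13.6  76.3  -4.9] t 82.8 grip 0.0521 0.0 F [-0.4 -0.5 -0.6]
[ 0.38891575 -0.10995793  0.3883382 ] [-179.73418972    0.48776018   57.87364184]
```

```bash
python3 - <<'E'
from h import *
# numeric check of the top bar: bright-grey blob at scene & side, z=.098
for n in('s20','d20'):
    c=load(n); print(n)
    hsv=cv2.cvtColor(c['image'],cv2.COLOR_BGR2HSV); s,v=hsv[...,1].astype(int),hsv[...,2].astype(int)
    a=np.radians(10.25); R=np.array([[np.cos(a),np.sin(a)],[-np.sin(a),np.cos(a)]])
    mk=np.zeros(s.shape,np.uint8); P=np.array([proj(c,[*(R.T@[x,y]+[.5083,-.1259]),.07]) for x,y in((.1,.1),(.1,-.1),(-.1,-.1),(-.1,.1))]); cv2.fillConvexPoly(mk,P.astype(int),1)
    for th in(90,120,140):
        N,L,st,ce=cv2.connectedComponentsWithStats(((s<75)&(v>th)&(mk>0)).astype(np.uint8))
        for i in range(1,N):
            if st[i,4]>60:
                W=np.array([(R@(onz(c,*p,.098)[:2]-[.5083,-.1259]))*1000 for p in np.argwhere(L==i)[:,::-1]],np.float32); (x,y),wh,t=cv2.minAreaRect(W); print(th,st[i,4],np.round([x,y,*wh,t],1))
E
```

```text
s20
90 392 [  7.  -12.6 197.  197.6  89.9]
90 1189 [ -1.9  -1.9 127.6 111.1  89.9]
120 163 [-86.   -2.6 207.4  66.4  70.8]
d20
90 945 [ 23.4  10.5 136.9 174.5  85.7]
120 107 [ 80.  -46.   53.7  27.8   1.8]
120 540 [ -4.6   8.7 135.2 111.9  88.8]
140 102 [ 80.1 -46.7  53.7  26.4   1.8]
```

>>> send_rows --xyz '[[0.01,0.03,0],[-0.03,0.03,0],[-0.03,0.03,0],[-0.03,0.03,0],[-0.03,0.03,0],[-0.03,0,0],[0,0,0],[0,0,0],[0,0,0]]' --rotation '[[0,0,0],[0,0,0],[0,0,0],[0,0,0],[0,0,0],[0,0,0],[0,0,0],[0,0,0],[0,0,0]]' --jaw '[0.6,0.6,0.6,0.6,0.6,0.6,0.6,0.6,0.6]'

```text
time_s: 83.8
tool_pos: [0.44, -0.3086, 0.3886]
tool_rot: [-179.7, 0.4, 57.7]
force: [-0.3, 0.1, -0.2]
grip_width: 0.0522
grasp_force: 0.0
```

```bash
python3 - <<'E'
from h import *
q(); o=env.get_obs(); print(o['tool_pos'],o['tool_rot'])
S=cam('scene','s21'); D=cam('side','d21')
a=np.radians(10.25); R=np.array([[np.cos(a),np.sin(a)],[-np.sin(a),np.cos(a)]])
def W(x,y,z): return [*(R.T@[x,y]+[.5083,-.1259]),z]
def scan(c,f,ts):
    hsv=cv2.cvtColor(c['image'],cv2.COLOR_BGR2HSV); out=[]
    for t in ts:
        p=proj(c,f(t)); s=int(cv2.getRectSubPix(hsv[...,1],(1,1),(float(p[0]),float(p[1])))[0,0]); v=int(cv2.getRectSubPix(hsv[...,2],(1,1),(float(p[0]),float(p[1])))[0,0]); out.append((round(t*1000),s,v))
    return ' '.join('%d:%d/%d'%k for k in out)
e=np.arange(.045,.1,.005)
def bar(n,x,y,z,ori):
    along=(lambda t:W(x,y+t,z)) if ori else (lambda t:W(x+t,y,z))
    print(n,'S +end',scan(S,along,e)); print(n,'S -end',scan(S,along,-e)); print(n,'D +end',scan(D,along,e)); print(n,'D -end',scan(D,along,-e))
    for o in(-.033,.033):
        ac=(lambda t:W(x+t,y+o,z)) if ori else (lambda t:W(x+o,y+t,z))
        print(n,'S across@',o,scan(S,ac,np.arange(-.025,.026,.005)))
bar('top',.042,0,.098,1); bar('L2+',0,.042,.082,0); bar('L2-',0,-.042,.082,0)
E
```

```text
q [ 83.6  11.4 -57.2  98.8  10.2  75.5  -8. ] t 83.8 grip 0.0522 0.0 F [-0.3  0.1 -0.2]
[ 0.44002547 -0.30863819  0.38864432] [-179.71922868    0.41703015   57.71115949]
top S +end 45:22/99 50:23/99 55:23/99 60:18/89 65:128/55 70:195/49 75:167/53 80:38/95 85:12/118 90:9/118 95:8/119 100:7/118
top S -end -45:22/114 -50:21/114 -55:21/114 -60:21/114 -65:23/100 -70:15/53 -75:71/66 -80:120/77 -85:198/71 -90:212/69 -95:211/70 -100:210/84
top D +end 45:21/104 50:30/103 55:20/105 60:23/112 65:22/128 70:20/97 75:18/86 80:18/86 85:18/64 90:16/48 95:16/54 100:22/99
top D -end -45:21/124 -50:21/122 -55:23/122 -60:19/124 -65:10/137 -70:6/147 -75:5/149 -80:6/149 -85:6/148 -90:6/149 -95:5/149 -100:6/147
top S across@ -0.033 -25:209/127 -20:211/129 -15:205/128 -10:63/112 -5:20/113 0:21/114 5:24/112 10:24/92 15:25/51 20:19/60 25:151/94
top S across@ 0.033 -25:22/98 -20:21/98 -15:22/99 -10:24/96 -5:22/97 0:22/98 5:21/104 10:22/103 15:23/68 20:24/107 25:23/111
L2+ S +end 45:21/109 50:23/75 55:23/93 60:23/115 65:25/85 70:170/107 75:211/132 80:211/138 85:211/149 90:207/109 95:195/62 100:197/66
L2+ S -end
[... 754 characters left out ...]
212/153 90:205/110 95:192/61 100:193/59
L2- S -end -45:23/96 -50:21/96 -55:21/96 -60:16/94 -65:87/77 -70:190/51 -75:198/49 -80:197/50 -85:196/55 -90:149/65 -95:22/117 -100:8/134
L2- D +end 45:22/121 50:20/74 55:26/119 60:23/124 65:60/80 70:174/60 75:180/60 80:178/60 85:170/61 90:170/62 95:177/61 100:174/66
L2- D -end -45:24/102 -50:27/105 -55:20/102 -60:23/104 -65:53/77 -70:173/62 -75:175/63 -80:176/63 -85:178/65 -90:172/63 -95:91/84 -100:3/147
L2- S across@ -0.033 -25:25/50 -20:21/46 -15:22/48 -10:23/87 -5:23/94 0:24/96 5:21/96 10:23/96 15:23/96 20:21/96 25:20/94
L2- S across@ 0.033 -25:156/75 -20:9/54 -15:22/103 -10:23/114 -5:22/114 0:21/114 5:22/115 10:23/114 15:22/114 20:22/114 25:22/113
```

Every edge in the scans falls within about 3 mm of its place: the top bar spans about -65 to +62 mm and the second-layer bars ±65 mm. The first layer was measured before it was covered. The arm is clear, so I'm handing in.

```bash
python3 -c "
from cell import env
print(env.sign_off())"
```

```text
the job is handed in; nothing more can be done
None
```

The job is handed in, with no verdict returned: the seam was burnished end to end, the stylus hangs back in its stand, and all five bars are piled crosswise on the plates (2, 2 and 1); bar 1 got knocked about 30 mm on the way, so I put it back in place before building on it.

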